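# Stack the vial holders on two printing spindles

## Task

Set up the two printing spindles on the bench. On the blue spindle stack, from the bottom up, the brass spacer ring, the blue cup and the short amber vial; on the red spindle the red cup, without a spacer, and then the tall green vial. Every part must be fully home, upright and let go; never lay a vial over, and leave the ink jar, the squeegee and the carton where they are.

Things in the scene. Friction and masses are not known exactly. Their poses are not given: they have to be found in the camera images.
- blue_spindle: fixed work spindle with a blue round flange, 90 mm in diameter and 12 mm thick, lying on the bench, and an upright bare steel post in its middle, 16 mm in diameter, rising 32 mm above the flange (top 44 mm above the bench) with a tapered tip. Parts slide down over the post until they rest on the flange or on the part below. Origin: centre of the flange's underside, at bench level, on the post's axis; z points up.
- red_spindle: fixed work spindle with a red round flange, 90 mm in diameter and 12 mm thick, lying on the bench, and an upright bare steel post in its middle, 16 mm in diameter, rising 32 mm above the flange (top 44 mm above the bench) with a tapered tip. Parts slide down over the post until they rest on the flange or on the part below. Origin: centre of the flange's underside, at bench level, on the post's axis; z points up.
- spacer_center (a point): brass spacer ring lying flat, 50 mm outside diameter, 22 mm bore, 20 mm high, about 0.25 kg. This point is its centre, half-way up (10 mm above its underside), in the middle of the bore; z is its axis, pointing up.
- blue_cup_center (a point): blue plastic vial cup, an upright cylinder 44 mm in diameter and 53 mm high, standing right way up. From below a round socket 22 mm wide and 34 mm deep goes over a spindle post; above a 5 mm floor there is a round pocket in the top, 31 mm wide and 14 mm deep, that holds a vial. With the spacer under it, it rests on the spacer and the post still enters its socket by 12 mm. This point is its centre, half-way up (26.5 mm above its underside); z is its axis, pointing up.
- red_cup_center (a point): red plastic vial cup, an upright cylinder 44 mm in diameter and 53 mm high, standing right way up. From below a round socket 22 mm wide and 34 mm deep goes over a spindle post; above a 5 mm floor there is a round pocket in the top, 31 mm wide and 14 mm deep, that holds a vial. Without a spacer it rests on the flange, and the post is wholly inside its socket. This point is its centre, half-way up (26.5 mm above its underside); z is its axis, pointing up.
- amber_vial_center (a point): amber-tinted glass vial, 70 mm high in all, standing upright, mouth up: round body 25 mm in diameter for its lower 56 mm, then a neck 17 mm wide and a 21 mm rim. In a cup its lowest 14 mm are inside the pocket, so hold it by the body above that. This point is its centre, half-way up (35 mm above its underside); z is its axis, pointing up.
- green_vial_center (a point): green-tinted glass vial, 90 mm high in all, standing upright, mouth up: round body 25 mm in diameter for its lower 76 mm, then a neck 17 mm wide and a 21 mm rim. In a cup its lowest 14 mm are inside the pocket, so hold it by the body above that. This point is its centre, half-way up (45 mm above its underside); z is its axis, pointing up.
- ink_jar: bystander: grey ink jar with a black cap, 56 mm in diameter, 65 mm high, loose. Origin: centre of its underside; z up.
- squeegee: bystander: printing squeegee lying on the bench to the robot's right, loose: a wooden bar 140 mm long (along its y), 30 mm wide, 22 mm high, with a black rubber blade reaching 30 mm farther along its x. Origin: centre of the bar's underside.
- carton: bystander: open cardboard carton of clear vials to the robot's left, fixed, 200 mm (its x) by 260 mm (its y), 90 mm high, with two slanting flaps. Origin: centre of its underside.
Not all that is in view belongs to the job. Leave any turquoise look-alike of the red_spindle alone.

How it is judged:
By the outcome, as a careful person would: the job done as asked, in the order asked, and still so for the second after the job is handed in, with the robot touching nothing.
It also fails if it takes over 102 s, if anything falls off the work surface, if the arm or the gripper's body presses on something with over 40 N, if the wrist force passes 120 N, or if a joint passes its speed limit or range.

## Robot

A 7-joint arm with a two-finger parallel gripper is mounted at the origin on the work surface. World frame = base frame: x ahead of the robot, y to its left, z up, the work surface at z = 0. Lengths are in m, angles in rad, forces in N, time in s.
With the tool pointing down it reaches from about 0.425 to 0.875 m from the base axis. Payload 4.7 kg.
Tool frame: the origin (TCP) lies at the very end of the fingers, on their centre line; the grasp point (between the pads) lies 19 mm behind it; x points along the fingers, y is the direction in which the jaws open and shut, and the axes are right-handed (so a half turn about x gives the same grasp; the last joint's range is limited). The gripper opens to 87 mm and grips with 3 to 60 N. Pads are 19 mm wide; open, the fingers measure 117 mm over their backs; the gripper's body (75 mm by 190 mm) begins 51 mm behind the grasp point.
Start: joints at [-1.121, 0.321, -0.07, 1.45, 0.023, 1.371, -0.057], TCP at [0.274, 0.589, 0.223] pointing down, gripper open.
Joint ranges: [-2.86, 2.86], [-0.3, 2.09], [-1.38, 1.24], [0.06, 2.45], [-1.56, 4.7], [0.09, 2.05], [-2.69, 2.69]. Speed limits (rad/s): [2.57, 2.57, 3.14, 3.14, 3.14, 3.14, 3.14].

## Interface

Orientations are given as a rotation vector (axis times angle).
In Python, from bench import ctrl gives the robot as it stands.
- The arm moves only by the tool step_arm, never from a script. Its argument "increments" is one flat list of numbers, 6 for each row, row after row: the shift along the tool's x, y, z in cm, then the turn, a rotation vector about the tool's x, y, z in rad. In form: [tx, ty, tz, ax, ay, az, tx, ty, tz, ax, ay, az, ...]. A call has 1 to 12 rows; each row shifts and turns the commanded pose from where the row before left it, along the tool's axes as they then stand; what a row does not reach is not made up. A row lasts 1/8 s, in which the tool goes at most 62.5 mm and 10.7 degrees, less where a joint would pass 70% of its speed; a pose out of reach is approached as far as the arm can. A call with a gripper value outside its range is refused whole. "fingers" is the opening in per cent of the stroke, from 0 (shut) to 100 (fully open), set as the call begins (left out, the last holds). The fingers move at their own pace and stop on an object; "force" is the grip in N (left out, the last holds). Time passes only in rows, so rows that do not move let the fingers close. It gives the time, the measured TCP pose, the force and the opening at its end, in the units of the state.
- ctrl.get_state(): the state, without advancing time (a new reading comes with each control period).
- ctrl.get_image(name): name is "side" or "top"; returns the picture (480x640x3 uint8, red, green, blue); there is no depth.
- ctrl.camera_params(name): a dict with "vertical_fov" (degrees; the focal length in pixels is half the picture's height over the tangent of half this angle, whatever the lens; pixels are square), "cx", "cy" (the principal point, pixels), "R" (3x3) and "t" (3): a world point X has camera coordinates R X + t. Camera axes: x right, y down, z forward; pixel columns grow to the right and rows downward; lengths in m; the calibration is good to about 2 mm. A picture is of the moment at which its call begins. camera_params takes no time and is no camera call.
- ctrl.close_job(): hands the job in, once; it reports no verdict.
Trained networks look in the newest picture that a camera, given by its name, has taken for a name from the list of things; names that differ only in an ending like _2 or _b are one class to them, and where a whole thing is asked for, a point or a joint stands for the part that bears it (a point fixed in the world has none). Each returns a list of dicts, best first, with "score" (0 to 1); they miss things now and then, are a little off and sometimes report something else, mostly with a low value. They report only what shows in the picture. A call takes as long as a camera call. They do not tell look-alikes from the thing itself.
- ctrl.search_frame(camera, name): "xyz" ([x, y, z] in m, in the coordinates of the camera as it stood for that picture, good to about 4 mm: the middle of the surface that is visible of it).
- ctrl.silhouettes(camera, name): "pixels" (480x640 bool, what is visible of it).
- ctrl.spot_point(camera, name): "xyz" ([x, y, z] in m, in the coordinates of the camera as it stood for that picture, good to about 4 mm: a listed point, or the origin of a listed thing).
The state is a dict: "time": time; "joint_positions": joint angles; "qd": joint speeds; "joint_torque": joint torques, N m; "position": TCP position; "tool_rot": TCP orientation; "ft_force": force on the tool from outside, world axes, zero at the start; "torque": the same for the moment, N m; "grip_width": opening from 0.0 (shut) to 1.0 (fully open).
Only numpy, scipy, OpenCV 4.12 (cv2) and the standard library are available. Lean on these libraries where they do the work, as an engineer would, in place of code of your own. Each camera call takes 0.05 s, during which the arm holds its last target.

## Working session

There is one attempt and no reset: what is moved stays moved. The work goes in short steps, Python scripts to look and compute and a tool call to move; the robot and the scene stay as the last step left them, time stands still between calls to the robot, and variables do not carry over. Pictures are saved under pics/ and viewed, and the job is handed in when it is done.

Besides the shell and the picture viewer there is one more tool, called after "Call:" in YAML: its name, and indented under it one key for each argument. step_arm: Moves the arm, as the interface text tells. Its arguments: {"type":"object","properties":{"increments":{"type":"array","items":{"type":"number"}},"fingers":{"type":"number"},"force":{"type":"number"}},"required":["increments"]}

```bash
mkdir -p pics; ls
python3 - <<'E'
from bench import ctrl
import cv2
s=ctrl.get_state();print(s)
for n in("top","side"):
    cv2.imwrite(f"pics/{n}0.png",ctrl.get_image(n)[:,:,::-1]);print(n,ctrl.camera_params(n))
E
```

```text
pics
{'time': 0.0, 'joint_positions': array([-1.12088166,  0.3218028 , -0.07009244,  1.45167249,  0.02259128,
        1.37076193, -0.05691042]), 'qd': array([ 0.00087884,  0.00056732,  0.00068422,  0.00045229, -0.00037337,
        0.00198402,  0.00056042]), 'joint_torque': array([ 2.05362194e-04, -4.91298294e+01, -4.04154276e-01, -3.12532425e+01,
       -6.41836273e-02,  4.36759565e-02,  1.65912284e-04]), 'position': array([0.27420627, 0.58873472, 0.22147592]), 'tool_rot': array([ 0.34034506,  1.5439591 , -0.34323877]), 'ft_force': array([-0.08435031,  0.31596583,  0.56410301]), 'torque': array([-0.009983  ,  0.05404017, -0.01819852]), 'grip_width': 1.0000856300647945}
top {'vertical_fov': 47.62041050209903, 'cx': 318.1165702479717, 'cy': 244.84546282065136, 'R': array([[ 0.02879856, -0.99956195, -0.00682354],
       [-0.98713171, -0.0273649 , -0.1575505 ],
       [ 0.15729476,  0.01127295, -0.98748736]]), 't': array([0.04194366, 0.47980798, 1.56876228])}
side {'vertical_fov': 56.41809322119099, 'cx': 320.4631100765126, 'cy': 240.12785988125785, 'R': array([[-0.98076871, -0.19433667, -0.0180555 ],
       [-0.09942277,  0.577075  , -0.81061677],
       [ 0.16795195, -0.79323244, -0.5852986 ]]), 't': array([0.47137175, 0.07404631, 1.08183732])}
```

View pics/top0.png

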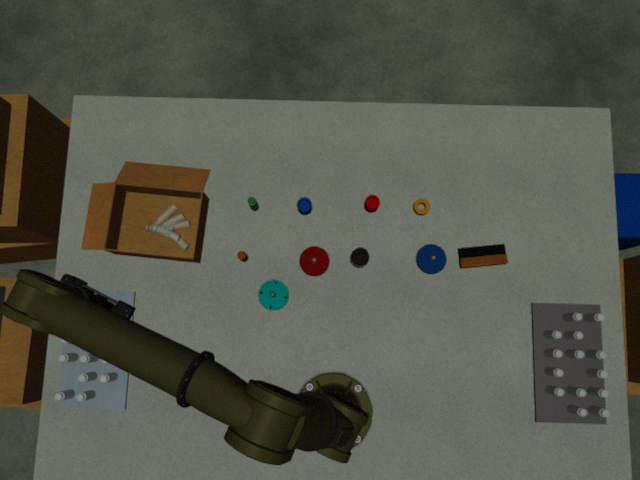

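View pics/side0.png

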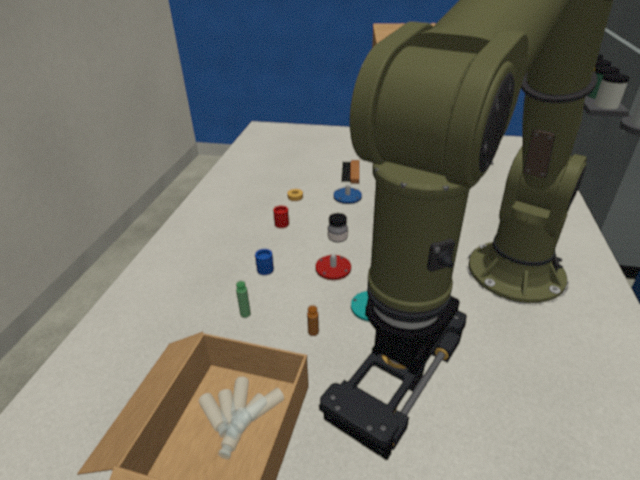

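The top picture shows two candidates for the red spindle: the red flange at (314,261) and the turquoise one at (273,295). The red one fits the description, and I'll confirm it in a crop. The other parts in the top picture:
- blue spindle (431,259)
- ring (421,206)
- red cup (372,203)
- blue cup (304,206)
- green vial (253,203)
- amber vial (242,256)

```bash
cat > h.py <<'E'
from bench import ctrl
import numpy as np, cv2
def K(n):
    p=ctrl.camera_params(n);f=240/np.tan(np.radians(p['vertical_fov']/2));return f,p['cx'],p['cy'],np.array(p['R']),np.array(p['t'])
def w(n,c):
    f,cx,cy,R,t=K(n);return R.T@(np.array(c)-t)
def proj(n,X):
    f,cx,cy,R,t=K(n);c=R@np.array(X)+t;return np.array([cx+f*c[0]/c[2],cy+f*c[1]/c[2]])
def ray(n,u,v,z):
    f,cx,cy,R,t=K(n);d=R.T@np.array([(u-cx)/f,(v-cy)/f,1]);o=-R.T@t;return o+d*(z-o[2])/d[2]
E
python3 - <<'E'
from h import *
np.set_printoptions(precision=4,suppress=True)
for n in("top","side"):
    img=ctrl.get_image(n)
    for o in ["blue_spindle","red_spindle","spacer_center","blue_cup_center","red_cup_center","amber_vial_center","green_vial_center","ink_jar"]:
        r=ctrl.spot_point(n,o)
        s=ctrl.silhouettes(n,o)
        print(n,o,[(round(q['score'],2),w(n,q['xyz']),) for q in r if q['score']>.3])
        for q in s:
            if q['score']>.3:
                m=q['pixels'];ys,xs=np.nonzero(m);print('   sil',round(q['score'],2),xs.mean(),ys.mean(),xs.min(),xs.max(),ys.min(),ys.max(),m.sum())
t=ctrl.get_image("top")[180:320,220:520]
cv2.imwrite("pics/crop1.png",cv2.resize(t[:,:,::-1],None,fx=2.6,fy=2.6,interpolation=cv2.INTER_CUBIC))
t=ctrl.get_image("side")[150:350,220:420]
cv2.imwrite("pics/crop2.png",cv2.resize(t[:,:,::-1],None,fx=3,fy=3,interpolation=cv2.INTER_CUBIC))
E
```

```text
top blue_spindle [(0.58, array([ 0.4493, -0.2834,  0.0028]))]
   sil 0.76 431.43131868131866 258.47802197802196 416 446 244 273 728
top red_spindle [(0.91, array([ 0.3268,  0.1864, -0.0012])), (0.63, array([0.4375, 0.0674, 0.0011]))]
   sil 0.92 314.1703910614525 260.45949720670393 300 329 246 275 716
   sil 0.9 273.48595505617976 294.5730337078652 259 288 280 309 712
top spacer_center [(0.62, array([ 0.6122, -0.2528,  0.0041]))]
   sil 0.71 149.4344963144963 212.4414742014742 83 208 161 261 10175
top blue_cup_center [(0.65, array([0.5983, 0.1005, 0.025 ]))]
   sil 0.79 304.32327586206895 204.81896551724137 297 311 196 214 232
top red_cup_center [(0.68, array([ 0.6114, -0.0984,  0.0226]))]
   sil 0.66 372.1979166666667 202.33854166666666 365 379 195 210 192
   sil 0.31 242.55844155844156 255.4935064935065 238 247 251 260 77
top amber_vial_center [(0.49, array([0.441 , 0.2804, 0.0312]))]
   sil 0.4 242.77551020408163 255.53061224489795 238 248 250 261 98
top green_vial_center [(0.5, array([0.601 , 0.2529, 0.0431]))]
top ink_jar [(0.57, array([ 0.447 , -0.066 , -0.0007]))]
   sil 0.66 
[... 750 characters left out ...]
62.2352941176471 255 273 249 275 442
side red_cup_center [(0.53, array([ 0.6155, -0.0994,  0.0265]))]
   sil 0.92 280.3917808219178 216.6876712328767 272 289 205 228 365
side amber_vial_center [(0.71, array([0.4392, 0.2775, 0.035 ]))]
   sil 0.57 312.3313609467456 321.10059171597635 307 318 305 336 338
side green_vial_center [(0.65, array([0.5991, 0.2559, 0.0464]))]
   sil 0.91 242.7360774818402 299.5205811138014 236 250 281 318 413
   sil 0.55 263.8933333333333 261.9866666666667 254 273 249 275 450
   sil 0.5 280.65986394557825 216.45578231292518 273 288 206 227 294
side ink_jar [(0.58, array([ 0.6114, -0.2498,  0.0099]))]
   sil 0.61 337.24912280701756 227.7122807017544 327 347 213 243 570
```

View pics/crop1.png

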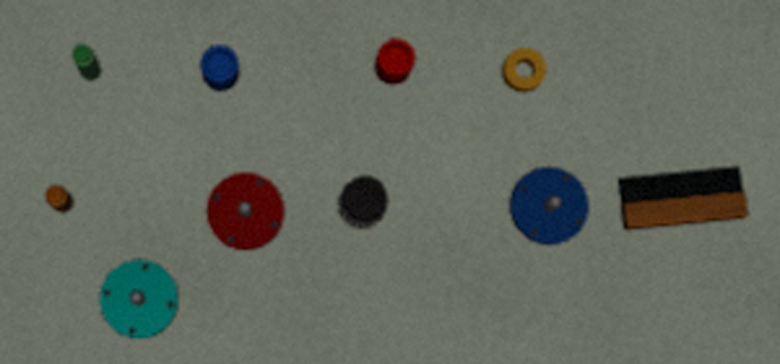

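View pics/crop2.png

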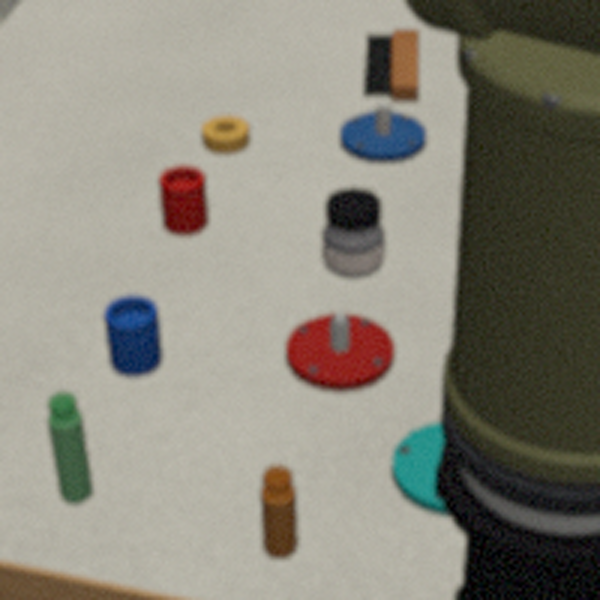

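The crop confirms that the red flange (314,261) with the grey post is the red spindle; the turquoise one is separate. The next step is a fit of cylinder models to the colour masks in both cameras.

```bash
cat >> h.py <<'E'
from scipy.optimize import least_squares
def outline(n,x,y,segs):
    # segs: list of (r,z0,z1); returns filled mask centroid at 8x supersample (approx via hull union)
    a=np.linspace(0,2*np.pi,40,endpoint=False);S=8
    P=[]
    for r,z0,z1 in segs:
        pts=np.array([proj(n,[x+r*np.cos(t),y+r*np.sin(t),z]) for z in(z0,z1) for t in a]);P.append(pts)
    al=np.vstack(P);o=np.floor(al.min(0))-2
    sz=((al.max(0)-o+3)*S).astype(int);m=np.zeros((sz[1],sz[0]),np.uint8)
    for p in P: cv2.fillConvexPoly(m,cv2.convexHull(np.round((p-o+.5)*S).astype(np.int32)),1)
    M=cv2.moments(m,True);return np.array([M['m10']/M['m00'],M['m01']/M['m00']])/S-.5+o+.5/S, M['m00']/S/S
def cmask(img,u,v,hue,R=24,smin=110,dh=12):
    hsv=cv2.cvtColor(cv2.GaussianBlur(img,(3,3),0),cv2.COLOR_RGB2HSV).astype(int)
    d=np.abs((hsv[...,0]-hue+90)%180-90)
    m=((d<dh)&(hsv[...,1]>smin)).astype(np.uint8)
    k=np.zeros_like(m);cv2.circle(k,(int(u),int(v)),R,1,-1);m&=k
    nb,l,st,c=cv2.connectedComponentsWithStats(m)
    if nb<2:return None
    i=1+np.argmax(st[1:,4]);cs=cv2.findContours((l==i).astype(np.uint8),cv2.RETR_EXTERNAL,cv2.CHAIN_APPROX_NONE)[0]
    f=np.zeros_like(m);cv2.drawContours(f,cs,-1,1,-1);M=cv2.moments(f,True)
    return np.array([M['m10']/M['m00'],M['m01']/M['m00']]),M['m00'],f
def fit(obs,segs,x0):
    r=least_squares(lambda p:np.concatenate([outline(n,p[0],p[1],segs)[0]-c for n,c in obs.items()]),x0,diff_step=2e-3)
    return r.x,r.fun
cup=[(.022,0,.053)];SEG=dict(blue_spindle=[(.045,0,.012)],red_spindle=[(.045,0,.012)],spacer=[(.025,0,.02)],blue_cup=cup,red_cup=cup,
 amber=[(.0125,0,.056),(.0085,.05,.07),(.0105,.064,.07)],green=[(.0125,0,.076),(.0085,.07,.09),(.0105,.084,.09)])
G=dict(blue_spindle=(.451,-.282),red_spindle=(.436,.067),spacer=(.612,-.25),blue_cup=(.599,.101),red_cup=(.613,-.099),amber=(.44,.279),green=(.60,.254))
E
python3 - <<'E'
from h import *
np.set_printoptions(precision=4,suppress=True)
hue=dict(blue_spindle=108,red_spindle=0,spacer=20,blue_cup=110,red_cup=0,amber=12,green=65)
ims={n:ctrl.get_image(n) for n in("top","side")}
for o in SEG:
    obs={}
    for n in ims:
        c,a=outline(n,*G[o],SEG[o]);u,v=c.round().astype(int)
        hsv=cv2.cvtColor(ims[n],cv2.COLOR_RGB2HSV)
        if n=="top" or 1:
            pass
        r=cmask(ims[n],u,v,hue[o],smin=90 if o!='green' else 60,dh=14)
        print(o,n,'model',c,round(a),'hsv',hsv[v,u],'obs',None if r is None else (r[0],r[1]))
        if r is not None: obs[n]=r[0]
    for n in obs: print('   ',n,fit({n:obs[n]},SEG[o],G[o])[0])
    x,f=fit(obs,SEG[o],G[o]);print('   both',x,f)
E
```

```text
blue_spindle top model [430.5729 258.7389] 734 hsv [30 39 39] obs (array([430.7151, 258.7471]), 688.0)
blue_spindle side model [347.7352 195.4561] 442 hsv [108 106 115] obs (array([347.1549, 195.7394]), 284.0)
    top [ 0.451  -0.2824]Traceback (most recent call last):
  File "<stdin>", line 15, in <module>
  File "h.py", line 33, in fit
    r=least_squares(lambda p:np.concatenate([outline(n,p[0],p[1],segs)[0]-c for n,c in obs.items()]),x0,diff_step=2e-3)
    return func(*args, **kwargs)
    result = trf(vector_fun.fun, vector_fun.jac, x0, f0, J0, lb, ub, ftol, xtol,
                 gtol, max_nfev, x_scale, loss_function, tr_solver,
                 tr_options.copy(), verbose, callback=callback_wrapped)
    return trf_no_bounds(
        fun, jac, x0, f0, J0, ftol, xtol, gtol, max_nfev, x_scale,
        loss_function, tr_solver, tr_options, verbose, callback=callback)
    f_new = fun(x_new)
    self._update_fun()
    ~~~~~~~~~~~~~~~~^^
    self.f = self.fun_wrapped(xp_copy(self.x))
             ~~~~~~~~~~~~~~~~^^^^^^^^^^^^^^^^^
    return np.atleast_1d(self.fun(x))
                  
[... 191 characters left out ...]
ate([outline(n,p[0],p[1],segs)[0]-c for n,c in obs.items()]),x0,diff_step=2e-3)
                                             ~~~~~~~^^^^^^^^^^^^^^^^^^
  File "h.py", line 17, in outline
    pts=np.array([proj(n,[x+r*np.cos(t),y+r*np.sin(t),z]) for z in(z0,z1) for t in a]);P.append(pts)
                  ~~~~^^^^^^^^^^^^^^^^^^^^^^^^^^^^^^^^^^^
  File "h.py", line 8, in proj
    f,cx,cy,R,t=K(n);c=R@np.array(X)+t;return np.array([cx+f*c[0]/c[2],cy+f*c[1]/c[2]])
                ~^^^
  File "h.py", line 4, in K
    p=ctrl.camera_params(n);f=240/np.tan(np.radians(p['vertical_fov']/2));return f,p['cx'],p['cy'],np.array(p['R']),np.array(p['t'])
ValueError: time passes only in moves, steps and waits
```

camera_params can't be called that often, so I'll cache it. I'm also switching from an iterative fit to a simple fixed-point correction.

```bash
cat >> h.py <<'E'
import os,pickle
def _load():
    if not os.path.exists('cam.pkl'):
        pickle.dump({n:ctrl.camera_params(n) for n in("top","side")},open('cam.pkl','wb'))
    return pickle.load(open('cam.pkl','rb'))
_C=_load()
def K(n):
    p=_C[n];f=240/np.tan(np.radians(p['vertical_fov']/2));return f,p['cx'],p['cy'],np.array(p['R']),np.array(p['t'])
E
cat > m.py <<'E'
from h import *
import sys
np.set_printoptions(precision=4,suppress=True)
hue=dict(blue_spindle=108,red_spindle=0,spacer=20,blue_cup=110,red_cup=0,amber=12,green=65)
if __name__=="__main__":
  ims={n:ctrl.get_image(n) for n in("top","side")}
  for o in SEG:
    obs={}
    for n in ims:
        c,a=outline(n,*G[o],SEG[o]);u,v=c.round().astype(int)
        # wide saturation-free mask: colour differs from grey bench
        r=cmask(ims[n],u,v,hue[o],smin=90 if n=="top" else 65,dh=14)
        if o=="green": r=cmask(ims[n],u,v,65,smin=45,dh=25)
        print(o,n,'model',c,round(a),'obs',None if r is None else (r[0],r[1]))
        if r is not None: obs[n]=r[0]
    for n in obs: print('   ',n,fit({n:obs[n]},SEG[o],G[o])[0])
    x,f=fit(obs,SEG[o],G[o]);print('   both',x,f)
E
python3 m.py
```

```text
blue_spindle top model [430.5729 258.7389] 734 obs (array([430.7241, 258.8102]), 685.0)
blue_spindle side model [347.7352 195.4561] 442 obs (array([347.1581, 195.4806]), 310.0)
    top [ 0.4508 -0.2825]
    side [ 0.4527 -0.2815]
   both [ 0.4518 -0.2821] [-0.1142 -0.3172  0.3421 -0.0786]
red_spindle top model [314.0186 260.4396] 719 obs (array([313.8897, 260.7044]), 707.0)
red_spindle side model [333.0271 266.8498] 814 obs (array([332.8452, 267.4298]), 691.0)
    top [0.4352 0.0674]
    side [0.4361 0.0693]
   both [0.4358 0.0681] [-0.2387 -0.1932  0.183  -0.3092]
spacer top model [420.0676 205.684 ] 242 obs (array([421.1574, 206.1319]), 235.0)
spacer side model [294.3566 195.026 ] 199 obs (array([294.7647, 194.1588]), 170.0)
    top [ 0.6107 -0.2533]
    side [ 0.6121 -0.2554]
   both [ 0.6113 -0.2537] [ 0.1045 -0.1767  0.1217  0.293 ]
blue_cup top model [304.2185 205.4049] 226 obs (array([304.0969, 205.2296]), 196.0)
blue_cup side model [264.4138 261.2443] 478 obs (array([263.9482, 261.1347]), 386.0)
    top [0.5996 0.1014]
    side [0.6002 0.1008]
   both [0.5999 0.1012] [ 0.0741 -0.0906  0.0657  0.1218]
red_cup top model [370.836  202.6595] 231 obs (array([371.5   , 202.8182]), 220.0)
red_cup side model [280.7113 216.6622] 364 obs (array([280.8069, 215.9252]), 321.0)
    top [ 0.6125 -0.101 ]
    side [ 0.6137 -0.1027]
   both [ 0.613  -0.1013] [ 0.0943 -0.1343  0.0962  0.2827]
amber top model [242.328 256.005] 91 obs (array([241.8514, 255.5541]), 74.0)
amber side model [313.1779 320.3219] 367 obs (array([312.4816, 320.214 ]), 299.0)
    top [0.4413 0.2805]
    side [0.4415 0.279 ]
   both [0.4415 0.2798] [ 0.2552 -0.0375 -0.0652  0.2637]
green top model [252.854  202.6285] 116 obs (array([252.5575, 203.1947]), 113.0)
green side model [242.1379 298.6549] 437 obs (array([242.6012, 298.4911]), 336.0)
    top [0.5982 0.2549]
    side [0.5992 0.2533]
   both [0.5987 0.2541] [ 0.2426 -0.1547  0.1112  0.2868]
```

Both cameras agree to within 1–2 mm, and the sizes, heights and reach all fit. Now a planning helper and a check of the carton's edge.

```bash
cat > plan.py <<'E'
from h import *
from scipy.spatial.transform import Rotation as Ro
np.set_printoptions(precision=4,suppress=True)
def plan(pts):
    "pts: world TCP waypoints; prints total tool-frame shift (cm) for each leg, from the measured pose"
    s=ctrl.get_state();R=Ro.from_rotvec(s['tool_rot']).as_matrix();p=s['position']
    print('t',s['time'],'pos',p,'grip',s['grip_width'],'F',s['ft_force'])
    for q in pts:
        q=np.array(q);print(q,'cm',np.round(R.T@(q-p)*100,2));p=q
E
python3 - <<'E'
from plan import *
s=ctrl.get_state();print(s['time']);R=Ro.from_rotvec(s['tool_rot']).as_matrix();print(R)
for yd in ([1,0,0],[-1,0,0],[0,1,0],[0,-1,0]):
    T=np.array([[0,0,-1],yd,np.cross([0,0,-1],yd)]).T
    print(yd,Ro.from_matrix(R.T@T).as_rotvec())
for u,v in((208,166),(202,261),(208,200)):print(ray("top",u,v,.09))
E
```

```text
2.1
[[ 0.0001  0.4221  0.9065]
 [ 0.      0.9065 -0.4221]
 [-1.      0.      0.    ]]
[1, 0, 0] [ 1.135   0.     -0.0001]
[-1, 0, 0] [-2.0066  0.0001  0.    ]
[0, 1, 0] [-0.4358  0.     -0.    ]
[0, -1, 0] [ 2.7058 -0.     -0.0001]
[0.6951 0.3841 0.09  ]
[0.4144 0.3842 0.09  ]
[0.593  0.3779 0.09  ]
```

Call:
step_arm:
  increments: [0,0,0,0.142,0,0,0,0,0,0.142,0,0,0,0,0,0.142,0,0,0,0,0,0.142,0,0,0,0,0,0.142,0,0,0,0,0,0.142,0,0,0,0,0,0.142,0,0,0,0,0,0.141,0,0]
  fingers: 100
  force: 25

```text
time: 3.1
position: [0.2744, 0.5893, 0.2226]
tool_rot: [1.213, 1.207, -1.212]
ft_force: [0.6, -0.3, 0.6]
grip_width: 1.0
```

Call:
step_arm:
  increments: [0,1.85,4.7,0,0,0,0,1.85,4.7,0,0,0,0,1.85,4.7,0,0,0,0,1.85,4.7,0,0,0,0,1.85,4.7,0,0,0,0,1.85,4.7,0,0,0,0,1.85,4.7,0,0,0,0,1.85,4.7,0,0,0,0,1.85,4.7,0,0,0,0,1.85,4.7,0,0,0,0,1.85,4.7,0,0,0,0,1.85,4.7,0,0,0]

```text
time: 4.6
position: [0.4969, 0.0238, 0.223]
tool_rot: [1.21, 1.209, -1.208]
ft_force: [0.9, 0.4, 0.9]
grip_width: 1.001
```

Call:
step_arm:
  increments: [0,1.85,4.7,0,0,0,0,1.85,4.7,0,0,0,0,1.85,4.7,0,0,0,0,1.85,4.7,0,0,0,0,1.85,4.7,0,0,0,0,1.5,3,0,0,0,0,0.8,1.5,0,0,0,0,0,0,0,0,0]

```text
time: 5.6
position: [0.6118, -0.2553, 0.2222]
tool_rot: [1.21, 1.209, -1.211]
ft_force: [0.3, 0.5, -0.9]
grip_width: 1.001
```

Run:
```python
from plan import *
s=ctrl.get_state();print(Ro.from_rotvec(s['tool_rot']).as_matrix(),s['joint_positions'])
plan([(.6113,-.2535,.06),(.6113,-.2535,.004)])
```

```text
[[-0.0008  1.     -0.0011]
 [-0.0002 -0.0011 -1.    ]
 [-1.     -0.0008  0.0002]] [-0.2238  0.427   0.7899  1.4402 -0.3026  1.4     0.5712]
t 5.6 pos [ 0.6118 -0.2553  0.2222] grip 1.0005148136079733 F [ 0.3389  0.4722 -0.9174]
[ 0.6113 -0.2535  0.06  ] cm [16.22 -0.04 -0.18]
[ 0.6113 -0.2535  0.004 ] cm [ 5.6  0.  -0. ]
```

Call:
step_arm:
  increments: [4,-0.05,-0.15,0,0,0,4,0,0,0,0,0,4,0,0,0,0,0,4,0,0,0,0,0,2.5,0,0,0,0,0,1.5,0,0,0,0,0,1,0,0,0,0,0,0.5,0,0,0,0,0,0,0,0,0,0,0]

```text
time: 6.72
position: [0.6117, -0.2533, 0.008]
tool_rot: [1.209, 1.209, -1.209]
ft_force: [0.5, -0.5, 0.1]
grip_width: 0.998
```

Run:
```python
from plan import *
a=ctrl.get_image("top")[160:260,370:470];b=ctrl.get_image("side")[140:240,250:350]
cv2.imwrite("pics/g1.png",cv2.resize(np.hstack([a,b])[:,:,::-1],None,fx=4,fy=4,interpolation=cv2.INTER_CUBIC))
plan([(.6113,-.2535,.004)])
```

```text
t 6.825 pos [ 0.612  -0.2535  0.0084] grip 0.9958140990868543 F [-0.1063 -0.6882 -0.5257]
[ 0.6113 -0.2535  0.004 ] cm [ 0.44 -0.07 -0.  ]
```

View pics/g1.png

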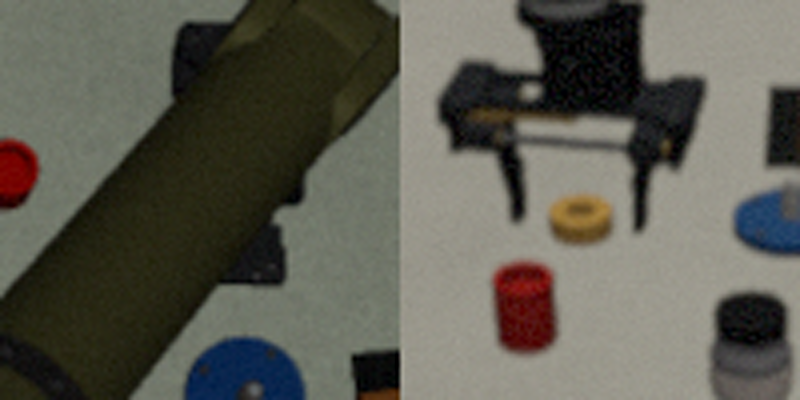

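In the side crop the ring at (580,218) sits between the two fingers at (515,..) and (640,..), so I'm closing on it.

Call:
step_arm:
  increments: [0.4,0,0,0,0,0]

```text
time: 6.95
position: [0.6122, -0.2536, 0.0044]
tool_rot: [1.21, 1.207, -1.208]
ft_force: [-0.0, -0.4, 0.7]
grip_width: 0.998
```

Call:
step_arm:
  increments: [0,0,0,0,0,0,0,0,0,0,0,0,0,0,0,0,0,0,0,0,0,0,0,0,0,0,0,0,0,0,0,0,0,0,0,0]
  fingers: 0
  force: 25

```text
time: 7.7
position: [0.6114, -0.2533, 0.0036]
tool_rot: [1.209, 1.209, -1.209]
ft_force: [-0.5, -0.2, 1.1]
grip_width: 0.563
```

Run:
```python
from plan import *
plan([(.4518,-.2820,.10)])
```

```text
t 7.7 pos [ 0.6114 -0.2533  0.0036] grip 0.5634017545921047 F [-0.5335 -0.1788  1.054 ]
[ 0.4518 -0.282   0.1   ] cm [ -9.64 -15.96   2.87]
```

Call:
step_arm:
  increments: [-2,0,0,0,0,0,-4,0,0,0,0,0,-3.6,-2,0.35,0,0,0,0,-4,0.7,0,0,0,0,-4,0.7,0,0,0,0,-3.5,0.7,0,0,0,0,-2.4,0.4,0,0,0,0,0,0,0,0,0,0,0,0,0,0,0]

```text
time: 8.82
position: [0.4535, -0.2815, 0.1003]
tool_rot: [1.21, 1.208, -1.207]
ft_force: [0.4, -0.6, -3.7]
grip_width: 0.561
```

Run:
```python
from plan import *
a=ctrl.get_image("top")[210:310,380:480];b=ctrl.get_image("side")[130:230,300:400]
cv2.imwrite("pics/g2.png",cv2.resize(np.hstack([a,b])[:,:,::-1],None,fx=4,fy=4,interpolation=cv2.INTER_CUBIC))
plan([(.4518,-.2820,.10),(.4518,-.2820,.016)])
```

```text
t 8.925 pos [ 0.4536 -0.2814  0.0999] grip 0.5650770350750015 F [-0.3933 -0.6031 -3.0232]
[ 0.4518 -0.282   0.1   ] cm [-0.01 -0.18  0.06]
[ 0.4518 -0.282   0.016 ] cm [ 8.4  -0.01 -0.  ]
```

View pics/g2.png

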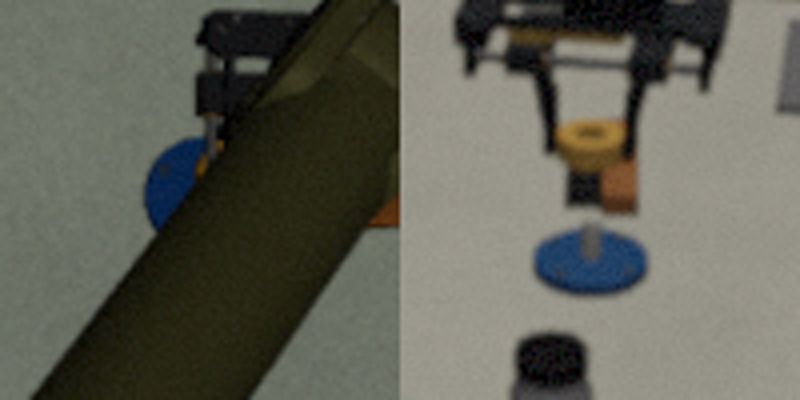

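The ring (side crop 590,145) is held level over the post (590,240). I'm lowering it slowly.

Call:
step_arm:
  increments: [2,-0.15,0.05,0,0,0,2,0,0,0,0,0,1,0,0,0,0,0,0.6,0,0,0,0,0,0.5,0,0,0,0,0,0,0,0,0,0,0]

```text
time: 9.68
position: [0.451, -0.2823, 0.0385]
tool_rot: [1.209, 1.209, -1.209]
ft_force: [-0.5, 0.6, -2.5]
grip_width: 0.561
```

Call:
step_arm:
  increments: [0.5,0,0,0,0,0,0.5,0,0,0,0,0,0,0,0,0,0,0]

```text
time: 10.05
position: [0.4506, -0.282, 0.0281]
tool_rot: [1.209, 1.21, -1.21]
ft_force: [-0.3, 0.8, -3.9]
grip_width: 0.566
```

Call:
step_arm:
  increments: [0.5,0.05,0,0,0,0,0.4,0.05,0,0,0,0,0.25,0,0,0,0,0,0,0,0,0,0,0]

```text
time: 10.55
position: [0.4517, -0.2822, 0.0168]
tool_rot: [1.209, 1.21, -1.21]
ft_force: [0.1, -0.6, -2.7]
grip_width: 0.566
```

Call:
step_arm:
  increments: [0.1,0,0,0,0,0,0,0,0,0,0,0]

```text
time: 10.8
position: [0.452, -0.2823, 0.0161]
tool_rot: [1.209, 1.209, -1.209]
ft_force: [0.1, 0.4, -2.7]
grip_width: 0.564
```

Call:
step_arm:
  increments: [0.1,0,0,0,0,0,0,0,0,0,0,0]

```text
time: 11.05
position: [0.4521, -0.2823, 0.0155]
tool_rot: [1.21, 1.209, -1.209]
ft_force: [-1.3, 1.0, 2.8]
grip_width: 0.563
```

Call:
step_arm:
  increments: [0,0,0,0,0,0,0,0,0,0,0,0,0,0,0,0,0,0,-2,0,0,0,0,0,-4,0,0,0,0,0,-4,0,0,0,0,0,-3,0,0,0,0,0]
  fingers: 100

```text
time: 11.92
position: [0.4525, -0.283, 0.1482]
tool_rot: [1.211, 1.206, -1.208]
ft_force: [0.5, 0.9, -0.6]
grip_width: 0.995
```

Run:
```python
from plan import *
b=ctrl.get_image("side")[130:230,300:400]
cv2.imwrite("pics/g3.png",cv2.resize(b[:,:,::-1],None,fx=5,fy=5,interpolation=cv2.INTER_CUBIC))
plan([(.613,-.1013,.14),(.5999,.1012,.14),(.5999,.1012,.02)])
```

```text
t 11.975 pos [ 0.4543 -0.2843  0.1516] grip 0.9985043613253777 F [ 1.083  -2.0077  1.0793]
[ 0.613  -0.1013  0.14  ] cm [  1.25  15.84 -18.32]
[0.5999 0.1012 0.14  ] cm [ -0.05  -1.33 -20.25]
[0.5999 0.1012 0.02  ] cm [12.   -0.1  -0.03]
```

View pics/g3.png

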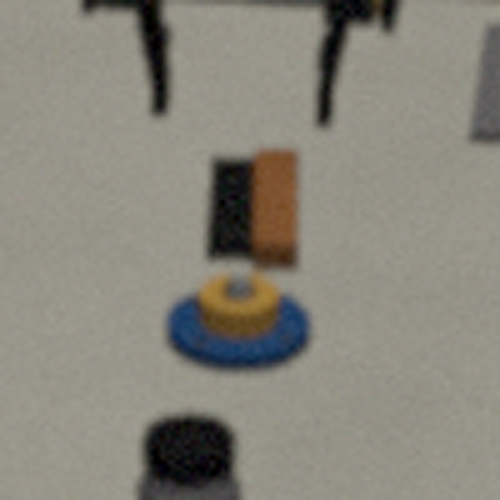

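The ring (240,305) lies flat on the blue flange with the post through it, so it's seated. The blue cup is next.

Call:
step_arm:
  increments: [0,1.5,-3.85,0,0,0,0,1.5,-3.85,0,0,0,0,1.5,-3.85,0,0,0,0,1.5,-3.85,0,0,0,0,1.5,-3.85,0,0,0,0,1.5,-3.85,0,0,0,0,1.5,-3.85,0,0,0,0,1.5,-3.85,0,0,0,0,1.5,-3.85,0,0,0,0,1.2,-3.85,0,0,0,0,0,0,0,0,0,0,0,0,0,0,0]

```text
time: 13.48
position: [0.5991, 0.1019, 0.1458]
tool_rot: [1.209, 1.208, -1.209]
ft_force: [-0.5, -1.4, 0.3]
grip_width: 1.001
```

Run:
```python
from plan import *
plan([(.5999,.1012,.02)])
```

```text
t 13.475 pos [0.5991 0.1019 0.1458] grip 1.0013958961569236 F [-0.467  -1.3984  0.3028]
[0.5999 0.1012 0.02  ] cm [12.58  0.07  0.06]
```

Call:
step_arm:
  increments: [3,0.07,0.06,0,0,0,4,0,0,0,0,0,3,0,0,0,0,0,1.5,0,0,0,0,0,1,0,0,0,0,0,0,0,0,0,0,0]

```text
time: 14.22
position: [0.5998, 0.1018, 0.0204]
tool_rot: [1.21, 1.209, -1.209]
ft_force: [-0.2, -0.5, 0.8]
grip_width: 1.001
```

Call:
step_arm:
  increments: [0,0,0,0,0,0,0,0,0,0,0,0,0,0,0,0,0,0,0,0,0,0,0,0,0,0,0,0,0,0,0,0,0,0,0,0,0,0,0,0,0,0]
  fingers: 0
  force: 20

```text
time: 15.1
position: [0.5997, 0.1022, 0.0201]
tool_rot: [1.209, 1.209, -1.209]
ft_force: [0.4, 0.5, -0.7]
grip_width: 0.494
```

Run:
```python
from plan import *
plan([(.5999,.1012,.14),(.4518,-.282,.14),(.4518,-.282,.052)])
a=ctrl.get_image("top")[160:260,250:350];b=ctrl.get_image("side")[210:310,210:310]
cv2.imwrite("pics/g4.png",cv2.resize(np.hstack([a,b])[:,:,::-1],None,fx=4,fy=4,interpolation=cv2.INTER_CUBIC))
```

```text
t 15.1 pos [0.5997 0.1022 0.0201] grip 0.49419761671964774 F [ 0.389  0.534 -0.718]
[0.5999 0.1012 0.14  ] cm [-11.99   0.02   0.1 ]
[ 0.4518 -0.282   0.14  ] cm [ -0.01 -14.81  38.32]
[ 0.4518 -0.282   0.052 ] cm [ 8.8 -0.   0. ]
```

View pics/g4.png

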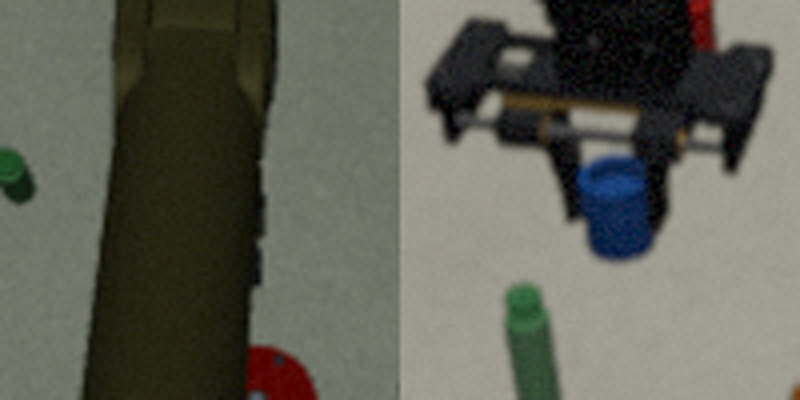

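The blue cup is gripped and upright (side crop 615,210). I'm carrying it to the blue spindle.

Call:
step_arm:
  increments: [-2,0,0,0,0,0,-5,0,0,0,0,0,-5,0,0,0,0,0,0,-1.48,3.84,0,0,0,0,-1.48,3.84,0,0,0,0,-1.48,3.84,0,0,0,0,-1.48,3.84,0,0,0,0,-1.48,3.84,0,0,0,0,-1.48,3.84,0,0,0,0,-1.48,3.84,0,0,0,0,-1.48,3.84,0,0,0,0,-1.48,3.84,0,0,0]

```text
time: 16.7
position: [0.466, -0.2449, 0.1414]
tool_rot: [1.211, 1.208, -1.208]
ft_force: [0.5, -0.3, -1.0]
grip_width: 0.499
```

Call:
step_arm:
  increments: [0,-1,2.5,0,0,0,0,-0.48,1.34,0,0,0,0,0,0,0,0,0,0,0,0,0,0,0]

```text
time: 17.2
position: [0.4524, -0.2804, 0.1401]
tool_rot: [1.209, 1.211, -1.207]
ft_force: [-0.2, 0.5, -1.0]
grip_width: 0.494
```

Run:
```python
from plan import *
b=ctrl.get_image("side")[110:230,290:410]
cv2.imwrite("pics/g5.png",cv2.resize(b[:,:,::-1],None,fx=4,fy=4,interpolation=cv2.INTER_CUBIC))
plan([(.4518,-.282,.14),(.4518,-.282,.052)])
```

```text
t 17.25 pos [ 0.4525 -0.2803  0.14  ] grip 0.49733969966417807 F [-0.442   0.4189 -1.1952]
[ 0.4518 -0.282   0.14  ] cm [ 0.   -0.07  0.17]
[ 0.4518 -0.282   0.052 ] cm [ 8.8  -0.    0.01]
```

View pics/g5.png

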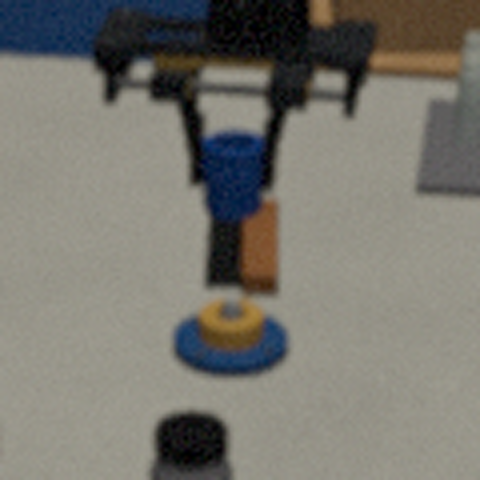

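The cup (233,175) is right above the post and ring (232,315). I'm lowering it.

Call:
step_arm:
  increments: [2.5,-0.07,0.12,0,0,0,2.5,0,0,0,0,0,1.5,0,0,0,0,0,0.7,0,0,0,0,0,0,0,0,0,0,0]

```text
time: 17.88
position: [0.4511, -0.2829, 0.068]
tool_rot: [1.209, 1.21, -1.209]
ft_force: [-0.0, -0.5, -0.4]
grip_width: 0.497
```

Call:
step_arm:
  increments: [0.4,0,0,0,0,0,0.4,0,0,0,0,0,0.3,0,0,0,0,0,0,0,0,0,0,0]

```text
time: 18.38
position: [0.4508, -0.283, 0.0568]
tool_rot: [1.209, 1.21, -1.209]
ft_force: [0.2, -0.7, -1.4]
grip_width: 0.492
```

Below the post top with no force, so it's on the post. Seating it now.

Call:
step_arm:
  increments: [0.3,0.05,-0.05,0,0,0,0.15,0,0,0,0,0,0,0,0,0,0,0]

```text
time: 18.75
position: [0.4514, -0.2825, 0.0524]
tool_rot: [1.209, 1.209, -1.209]
ft_force: [-0.4, 0.6, -0.3]
grip_width: 0.496
```

Call:
step_arm:
  increments: [0.1,0,0,0,0,0,0,0,0,0,0,0]

```text
time: 19.0
position: [0.4515, -0.2826, 0.052]
tool_rot: [1.21, 1.209, -1.209]
ft_force: [-1.9, 1.2, 4.7]
grip_width: 0.495
```

Call:
step_arm:
  increments: [0,0,0,0,0,0,0,0,0,0,0,0,0,0,0,0,0,0,-1.5,0,0,0,0,0,-4,0,0,0,0,0,-4,0,0,0,0,0,0,0,0,0,0,0]
  fingers: 100

```text
time: 19.88
position: [0.4537, -0.2841, 0.1505]
tool_rot: [1.211, 1.202, -1.205]
ft_force: [0.4, 0.1, 0.2]
grip_width: 0.995
```

Run:
```python
from plan import *
b=ctrl.get_image("side")[110:230,290:410]
cv2.imwrite("pics/g6.png",cv2.resize(b[:,:,::-1],None,fx=4,fy=4,interpolation=cv2.INTER_CUBIC))
c,a=outline("side",.4515,-.282,[(.022,.032,.085)]);print(c,a)
plan([(.613,-.1013,.14),(.613,-.1013,.02)])
```

```text
[347.8579 180.0273] 313.734375
t 19.925 pos [ 0.4526 -0.2831  0.1486] grip 0.9987331340205611 F [ 0.5577  0.0918 -0.3664]
[ 0.613  -0.1013  0.14  ] cm [  0.91  16.04 -18.18]
[ 0.613  -0.1013  0.02  ] cm [12.   -0.05 -0.01]
```

View pics/g6.png

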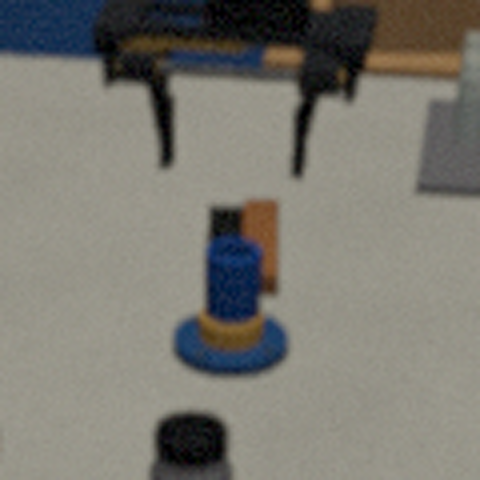

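The blue cup (233,278) is upright on the ring, and its centre matches the seated model (347.9,180.0). The red cup is next.

Call:
step_arm:
  increments: [0,3.2,-3.6,0,0,0,0,3.2,-3.6,0,0,0,0,3.2,-3.6,0,0,0,0,3.2,-3.6,0,0,0,0,2.2,-2.6,0,0,0,0,1.05,-1.2,0,0,0,0,0,0,0,0,0,0,0,0,0,0,0]

```text
time: 20.92
position: [0.6107, -0.1028, 0.1465]
tool_rot: [1.21, 1.208, -1.212]
ft_force: [0.1, 0.2, 1.2]
grip_width: 1.0
```

Run:
```python
from plan import *
plan([(.613,-.1013,.02)])
```

```text
t 20.925 pos [ 0.6107 -0.1028  0.1465] grip 0.9995145249324919 F [0.1    0.2116 1.224 ]
[ 0.613  -0.1013  0.02  ] cm [12.65  0.24 -0.16]
```

Call:
step_arm:
  increments: [3,0.2,-0.15,0,0,0,4,0,0,0,0,0,3,0,0,0,0,0,1.6,0,0,0,0,0,1,0,0,0,0,0,0,0,0,0,0,0]

```text
time: 21.68
position: [0.6139, -0.0994, 0.0207]
tool_rot: [1.21, 1.209, -1.21]
ft_force: [0.6, 0.9, -0.4]
grip_width: 1.002
```

Call:
step_arm:
  increments: [0,0,0,0,0,0,0,0,0,0,0,0,0,0,0,0,0,0,0,0,0,0,0,0,0,0,0,0,0,0,0,0,0,0,0,0,0,0,0,0,0,0]
  fingers: 0
  force: 20

```text
time: 22.55
position: [0.6138, -0.099, 0.0206]
tool_rot: [1.209, 1.21, -1.209]
ft_force: [-1.0, 0.3, 1.8]
grip_width: 0.496
```

Run:
```python
from plan import *
plan([(.613,-.1013,.13),(.4357,.0681,.13),(.4357,.0681,.032)])
```

```text
t 22.55 pos [ 0.6138 -0.099   0.0206] grip 0.49622274551752454 F [-1.0085  0.283   1.8149]
[ 0.613  -0.1013  0.13  ] cm [-10.94  -0.08   0.23]
[0.4357 0.0681 0.13  ] cm [  0.01 -17.73 -16.94]
[0.4357 0.0681 0.032 ] cm [9.8 0.  0. ]
```

Call:
step_arm:
  increments: [-2,0,0,0,0,0,-5,0,0,0,0,0,-4,0,0,0,0,0,0,-3.2,-3,0,0,0,0,-3.2,-3,0,0,0,0,-3.2,-3,0,0,0,0,-3.2,-3,0,0,0,0,-2.6,-2.6,0,0,0,0,-1.6,-1.5,0,0,0,0,-0.8,-0.8,0,0,0,0,0,0,0,0,0,0,0,0,0,0,0]

```text
time: 24.05
position: [0.4367, 0.0691, 0.1309]
tool_rot: [1.211, 1.208, -1.21]
ft_force: [0.1, -0.3, -0.5]
grip_width: 0.493
```

Run:
```python
from plan import *
a=ctrl.get_image("top")[210:310,260:360];b=ctrl.get_image("side")
cv2.imwrite("pics/g7.png",cv2.resize(np.hstack([a,b[190:290,280:380]])[:,:,::-1],None,fx=4,fy=4,interpolation=cv2.INTER_CUBIC))
s=ctrl.get_state();p=s['position']
plan([(.4357,.0681,.13),(.4357,.0681,.032)])
z=p[2]-.0206
seg=[(.022,z,z+.053)]
c,_=outline("side",p[0],p[1],seg)
m=cmask(b,*c,0,smin=65,dh=14,R=20);print(c,m[:2],fit({"side":m[0]},seg,p[:2]))
```

```text
t 24.15 pos [0.4366 0.0691 0.1307] grip 0.49434229240107963 F [-0.7955 -0.402  -1.2532]
[0.4357 0.0681 0.13  ] cm [ 0.07 -0.09  0.1 ]
[0.4357 0.0681 0.032 ] cm [ 9.8  -0.   -0.01]
[332.521  222.4888] (array([332.4246, 221.6912]), 570.0) (array([0.4373, 0.0658]), array([ 0.0052, -0.0009]))
```

View pics/g7.png

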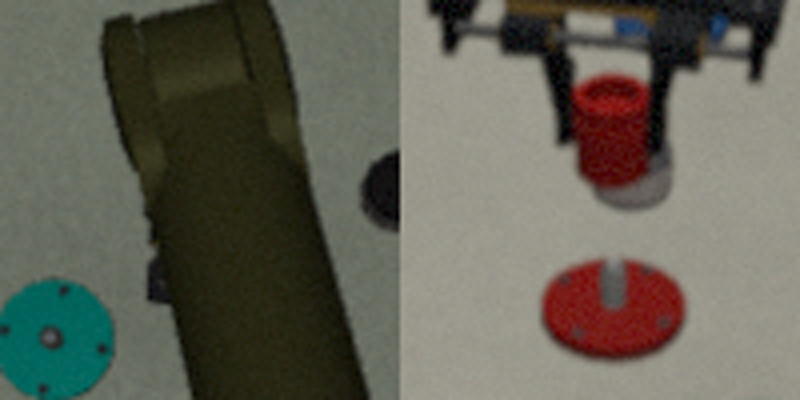

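Side crop: the cup (612,130) is held straight above the post (612,283). It sits about 2.5 mm towards −y in the grip, so I'm correcting by +1.5 mm in y.

Call:
step_arm:
  increments: [2.5,-0.05,-0.15,0,0,0,2,0,0,0,0,0,1.3,0,0,0,0,0,0.5,0,0,0,0,0,0,0,0,0,0,0,0,0,0,0,0,0]

```text
time: 24.9
position: [0.4361, 0.0716, 0.0682]
tool_rot: [1.21, 1.209, -1.208]
ft_force: [-0.7, -0.3, -1.5]
grip_width: 0.495
```

Call:
step_arm:
  increments: [0.3,0,0,0,0,0,0.3,0,0,0,0,0,0.3,0,0,0,0,0,0,0,0,0,0,0]

```text
time: 25.4
position: [0.4352, 0.0714, 0.0583]
tool_rot: [1.209, 1.209, -1.21]
ft_force: [-0.4, 0.2, -1.1]
grip_width: 0.495
```

Call:
step_arm:
  increments: [0.6,0.05,0.05,0,0,0,0.6,0,0,0,0,0,0.6,0,0,0,0,0,0.4,0,0,0,0,0,0.2,0,0,0,0,0,0,0,0,0,0,0]

```text
time: 26.15
position: [0.4359, 0.0709, 0.0345]
tool_rot: [1.209, 1.209, -1.209]
ft_force: [-0.3, 0.2, -1.2]
grip_width: 0.497
```

Call:
step_arm:
  increments: [0.15,0,0,0,0,0,0,0,0,0,0,0]

```text
time: 26.4
position: [0.436, 0.071, 0.0331]
tool_rot: [1.209, 1.209, -1.209]
ft_force: [0.0, -0.1, -1.7]
grip_width: 0.498
```

Call:
step_arm:
  increments: [0.1,0,0,0,0,0,0,0,0,0,0,0]

```text
time: 26.65
position: [0.4361, 0.071, 0.0325]
tool_rot: [1.21, 1.209, -1.209]
ft_force: [-0.5, -0.2, 4.5]
grip_width: 0.497
```

Call:
step_arm:
  increments: [0,0,0,0,0,0,0,0,0,0,0,0,0,0,0,0,0,0,-1.5,0,0,0,0,0,-4,0,0,0,0,0,-5,0,0,0,0,0,-3,0,0,0,0,0,0,0,0,0,0,0]
  fingers: 100

```text
time: 27.65
position: [0.4379, 0.0714, 0.1703]
tool_rot: [1.215, 1.207, -1.204]
ft_force: [-0.5, 0.4, -0.4]
grip_width: 1.0
```

Run:
```python
from plan import *
b=ctrl.get_image("side")
cv2.imwrite("pics/g8.png",cv2.resize(b[190:310,280:400][:,:,::-1],None,fx=4,fy=4,interpolation=cv2.INTER_CUBIC))
print(outline("side",.4358,.0683,[(.022,.012,.065)]))
plan([(.4415,.2798,.15),(.4415,.2798,.022),(.5987,.2541,.04)])
```

```text
(array([332.9525, 256.2717]), 482.375)
t 27.7 pos [0.4367 0.0712 0.1685] grip 1.0033250970887435 F [-0.2849  0.0745 -0.5073]
[0.4415 0.2798 0.15  ] cm [  1.89   0.48 -20.86]
[0.4415 0.2798 0.022 ] cm [12.8  -0.03  0.02]
[0.5987 0.2541 0.04  ] cm [-1.76 15.73  2.57]
```

View pics/g8.png

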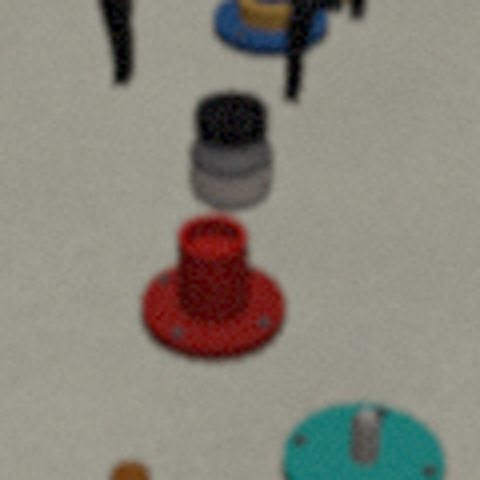

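The red cup (213,267) sits upright on the red flange as modelled. The green vial is next.

Call:
step_arm:
  increments: [0,3.2,-3.6,0,0,0,0,3.2,-3.6,0,0,0,0,3.2,-3.6,0,0,0,0,3.2,-3.6,0,0,0,0,2.2,-2.6,0,0,0,0,1.2,-1.3,0,0,0,0,0,0,0,0,0,0,0,0,0,0,0]

```text
time: 28.7
position: [0.5972, 0.2526, 0.1661]
tool_rot: [1.208, 1.209, -1.212]
ft_force: [-0.2, -0.3, 0.4]
grip_width: 1.001
```

```bash
cat > cups.py <<'E'
from plan import *
def cups(names=("red","blue"),cams=("top","side")):
    for nm in names:
        seg,g,h=dict(red=([(.022,.012,.065)],(.4358,.0683),0),blue=([(.022,.032,.085)],(.4515,-.282),110))[nm]
        for n in cams:
            b=ctrl.get_image(n); hsv=cv2.cvtColor(b,cv2.COLOR_RGB2HSV)
            X=np.array([*g,seg[0][2]])
            cv2.imwrite(f"pics/c_{nm}_{n}_{ctrl.get_state()['time']:.2f}.png",0) if 0 else None
            u,v=proj(n,X).round().astype(int);crop=b[v-20:v+20,u-20:u+20]
            yield nm,n,crop,(u,v)
E
python3 - <<'E'
from cups import *
plan([(.5987,.2541,.04)])
r=[cv2.resize(c,None,fx=8,fy=8,interpolation=cv2.INTER_CUBIC) for nm,n,c,uv in cups() if not print(nm,n,uv)]
cv2.imwrite("pics/cups1.png",cv2.resize(np.vstack([np.hstack(r[:2]),np.hstack(r[2:])])[:,:,::-1],(600,600)))
E
```

```text
t 28.7 pos [0.5972 0.2526 0.1661] grip 1.001394644982582 F [-0.18   -0.267   0.3574]
[0.5987 0.2541 0.04  ] cm [12.61  0.17 -0.17]
red top (np.int64(313), np.int64(258))
red side (np.int64(333), np.int64(247))
blue top (np.int64(436), np.int64(255))
blue side (np.int64(348), np.int64(172))
```

View pics/cups1.png

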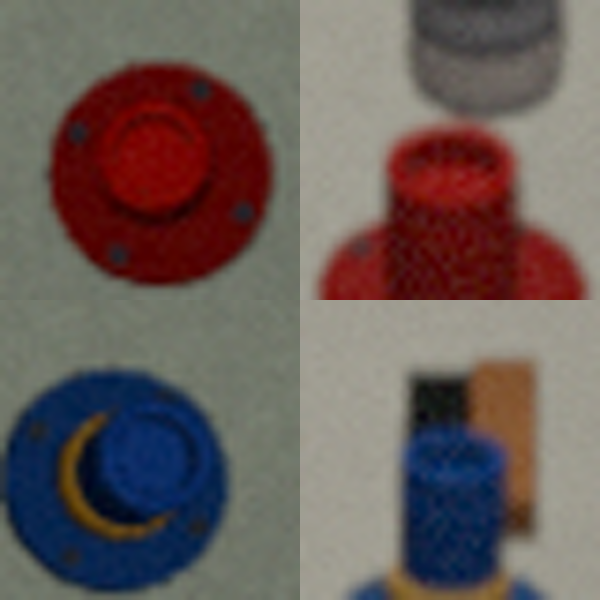

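Run:
```python
from h import *
print('red top',ray("top",313.4,258.2,.065),'blue top',ray("top",435.6,255.4,.085))
# side rim centres
print('red side',ray("side",313+(452-300)/7.5-.5,227+166/7.5-.5,.065),'blue side',ray("side",328+(455-300)/7.5-.5,152+(455-300)/7.5-.5,.085))
```

```text
red top [0.43466773 0.06769466 0.065     ] blue top [ 0.44977184 -0.28113467  0.085     ]
red side [0.43528371 0.07287428 0.065     ] blue side [ 0.45081379 -0.28163195  0.085     ]
```

Call:
step_arm:
  increments: [3,0.15,-0.15,0,0,0,4,0,0,0,0,0,3,0,0,0,0,0,1.6,0,0,0,0,0,1,0,0,0,0,0,0,0,0,0,0,0]

```text
time: 29.65
position: [0.5996, 0.2554, 0.0413]
tool_rot: [1.209, 1.209, -1.209]
ft_force: [0.4, -0.7, -0.1]
grip_width: 1.001
```

Run:
```python
from plan import *
a=ctrl.get_image("top")[150:250,200:300];b=ctrl.get_image("side")[240:340,190:290]
cv2.imwrite("pics/g9.png",cv2.resize(np.hstack([a,b])[:,:,::-1],None,fx=4,fy=4,interpolation=cv2.INTER_CUBIC))
plan([(.5987,.2541,.04)])
```

```text
t 29.75 pos [0.6003 0.2557 0.0422] grip 0.9945734865357319 F [-0.2628 -0.2434  0.1862]
[0.5987 0.2541 0.04  ] cm [ 0.22 -0.16  0.16]
```

View pics/g9.png

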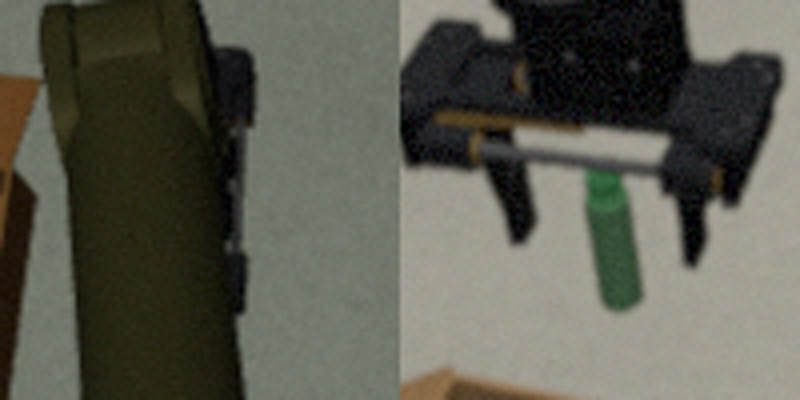

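The vial (side crop 615,240) stands midway between the fingers, so I'm closing gently.

Call:
step_arm:
  increments: [0.2,-0.1,0.13,0,0,0,0,0,0,0,0,0]

```text
time: 30.0
position: [0.5986, 0.2541, 0.0395]
tool_rot: [1.21, 1.209, -1.209]
ft_force: [-0.6, -0.4, 0.3]
grip_width: 0.998
```

Call:
step_arm:
  increments: [0,0,0,0,0,0,0,0,0,0,0,0,0,0,0,0,0,0,0,0,0,0,0,0,0,0,0,0,0,0,0,0,0,0,0,0,0,0,0,0,0,0,0,0,0,0,0,0]
  fingers: 0
  force: 15

```text
time: 31.0
position: [0.5985, 0.2541, 0.0391]
tool_rot: [1.209, 1.209, -1.209]
ft_force: [-0.2, -1.1, -0.1]
grip_width: 0.281
```

Run:
```python
from plan import *
plan([(.5987,.2541,.19),(.4352,.0685,.19),(.4352,.0685,.091)])
```

```text
t 31.0 pos [0.5985 0.2541 0.0391] grip 0.2813018212381272 F [-0.2352 -1.072  -0.0769]
[0.5987 0.2541 0.19  ] cm [-15.09   0.02   0.  ]
[0.4352 0.0685 0.19  ] cm [ -0.   -16.35  18.56]
[0.4352 0.0685 0.091 ] cm [ 9.9 -0.   0. ]
```

Call:
step_arm:
  increments: [-2,0,0,0,0,0,-5,0,0,0,0,0,-5,0,0,0,0,0,-2.2,-1,1.15,0,0,0,0,-3,3.4,0,0,0,0,-3,3.4,0,0,0,0,-3,3.4,0,0,0,0,-3,3.4,0,0,0,0,-2.1,2.4,0,0,0,0,-1.25,1.4,0,0,0,0,0,0,0,0,0,0,0,0,0,0,0]

```text
time: 32.5
position: [0.4357, 0.0693, 0.1819]
tool_rot: [1.211, 1.209, -1.207]
ft_force: [0.1, -0.8, -0.2]
grip_width: 0.279
```

Run:
```python
from plan import *
b=ctrl.get_image("side")
cv2.imwrite("pics/g10.png",cv2.resize(b[150:290,260:400][:,:,::-1],None,fx=4,fy=4,interpolation=cv2.INTER_CUBIC))
s=ctrl.get_state();p=s['position'];plan([(.4352,.0685,.18),(.4352,.0685,.09)])
z=p[2]-.039
for zz in(0,.09):print(proj("side",[p[0],p[1],z+zz])-[260,150])
```

```text
t 32.55 pos [0.4356 0.0694 0.1816] grip 0.28053597538456126 F [ 0.1586  0.7378 -0.4149]
[0.4352 0.0685 0.18  ] cm [ 0.16 -0.05  0.09]
[0.4352 0.0685 0.09  ] cm [ 9.   -0.01  0.  ]
[72.808  70.3805]
[72.7283 35.4339]
```

View pics/g10.png

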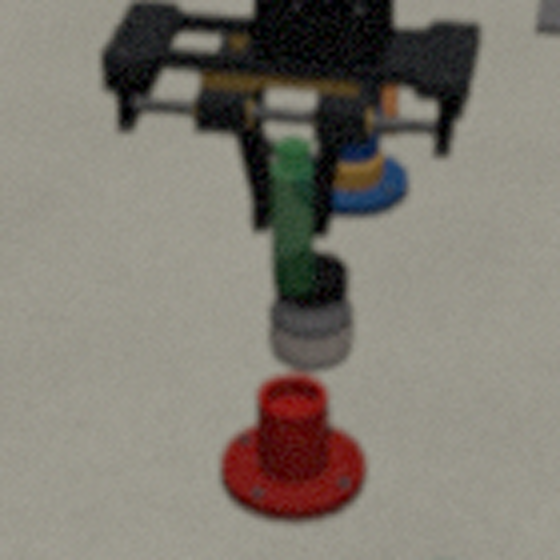

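The green vial is upright in the grip (top 292,147, bottom 293,290), in line with the cup mouth (293,397). I'm lowering it.

Call:
step_arm:
  increments: [2.5,-0.05,0.05,0,0,0,2.5,0,0,0,0,0,1.5,0,0,0,0,0,0.7,0,0,0,0,0,0,0,0,0,0,0,0,0,0,0,0,0]

```text
time: 33.3
position: [0.4351, 0.0684, 0.1098]
tool_rot: [1.21, 1.209, -1.208]
ft_force: [0.2, -0.4, -0.6]
grip_width: 0.28
```

Run:
```python
from plan import *
b=ctrl.get_image("side")
cv2.imwrite("pics/g11.png",cv2.resize(b[190:290,280:380][:,:,::-1],None,fx=6,fy=6,interpolation=cv2.INTER_CUBIC))
plan([(.4352,.0685,.09)])
```

```text
t 33.35 pos [0.4351 0.0684 0.1098] grip 0.28070506400441986 F [ 0.0587  0.1293 -0.1332]
[0.4352 0.0685 0.09  ] cm [ 1.98  0.01 -0.01]
```

View pics/g11.png

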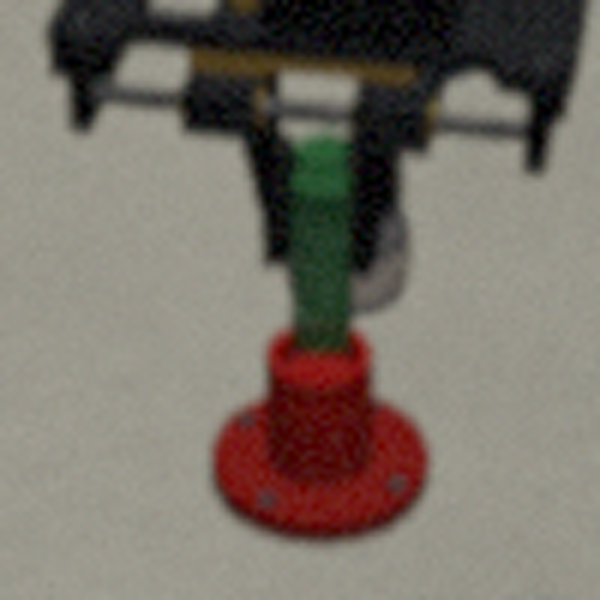

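Run:
```python
from plan import *
b=ctrl.get_image("side");S=10
c=b[225:265,313:353]
im=cv2.resize(c,None,fx=S,fy=S,interpolation=cv2.INTER_CUBIC)[:,:,::-1].copy()
im2=im.copy()
def circ(x,y,z,r,col):
    a=np.linspace(0,2*np.pi,60);P=np.array([(proj("side",[x+r*np.cos(t),y+r*np.sin(t),z])-[313,225]+.5)*S for t in a])
    cv2.polylines(im2,[P.round().astype(np.int32)],True,col,1)
s=ctrl.get_state()['position']
circ(.4352,.0685,.065,.022,(255,255,255));circ(.4352,.0685,.065,.0155,(255,255,0))
circ(s[0],s[1],s[2]-.039,.0125,(0,255,0));circ(.4358,.0683,.012,.045,(255,0,255))
cv2.imwrite("pics/g12.png",np.hstack([im,im2]))
```

```text
(no output)
```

View pics/g12.png

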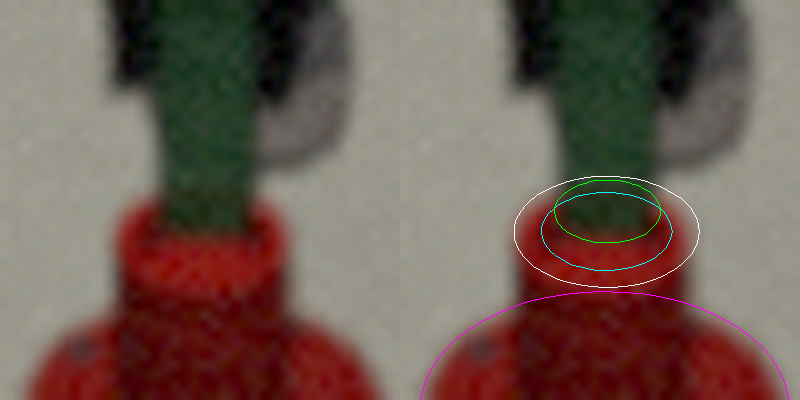

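Run:
```python
from plan import *
b=np.mean([ctrl.get_image("side").astype(float) for _ in range(6)],0)
np.save('side_avg.npy',b)
p=lambda *X:proj("side",X).round(2)
print('front bottom edge flange z0',p(.4358,.0681+.045,0),'z12',p(.4358,.1131,.012),'rear top',p(.4358,.0231,.012))
print('left/right',p(.4808,.0681,.012),p(.3908,.0681,.012),'dy1mm',p(.4358,.0691,.012)-p(.4358,.0681,.012),'dz',p(.4358,.0681,.013)-p(.4358,.0681,.012))
print('col front');
for v in range(270,286):print(v,b[v,331:336].mean(0).round(),end=' ')
print('\ncol rear (u=316..320 / 346..350)')
for v in range(248,266):print(v,b[v,346:349].mean(0).round(),end=' ')
print()
for X in (.3998,.4078): print(X,p(X,.0681-np.sqrt(.045**2-(X-.4358)**2),.012))
print('row264');print([(u,*b[263:266,u].mean(0).round().astype(int)) for u in list(range(310,320))+list(range(346,358))])
print('rim col');print([(v,*b[v,331:336].mean(0).round().astype(int)) for v in range(238,262)])
s=ctrl.get_state()['position'];print('vial front bottom',p(s[0],s[1]+.0125,s[2]-.039),'rim front',p(.4352,.0685+.022,.065),'pocket front',p(.4352,.0685+.0155,.065))
```

```text
front bottom edge flange z0 [329.69 280.44] z12 [329.66 276.6 ] rear top [336.01 253.72]
left/right [314.93 262.8 ] [351.2 266.8] dy1mm [-0.07  0.25] dz [ 0.   -0.32]
col front
270 [93. 17. 16.] 271 [109.  24.  19.] 272 [118.  26.  22.] 273 [120.  25.  20.] 274 [120.  27.  23.] 275 [119.  26.  22.] 276 [114.  24.  20.] 277 [100.  20.  17.] 278 [77. 17. 14.] 279 [79. 48. 43.] 280 [109.  97.  89.] 281 [138. 132. 122.] 282 [151. 148. 136.] 283 [155. 153. 141.] 284 [154. 152. 140.] 285 [153. 151. 140.] 
col rear (u=316..320 / 346..350)
248 [152. 149. 139.] 249 [152. 150. 138.] 250 [151. 148. 137.] 251 [152. 150. 138.] 252 [153. 150. 139.] 253 [153. 151. 139.] 254 [153. 151. 139.] 255 [153. 151. 140.] 256 [151. 148. 137.] 257 [147. 140. 130.] 258 [140. 119. 108.] 259 [130.  84.  77.] 260 [123.  52.  47.] 261 [121.  33.  28.] 262 [120.  27.  23.] 263 [119.  24.  22.] 264 [120.  24.  20.] 265 [120.  25.  21.] 
0.3998 [349.12 259.6 ]
0.4078 [346.42 257.25]
row264
[(310, np.int64(155), np.int64(153), np.int64(141)), (311, np.int64(156), np.int64(153), np.int64(142)), (312, np.int64(156), np.i
[... 1574 characters left out ...]
33), np.int64(22)), (250, np.int64(135), np.int64(27), np.int64(21)), (251, np.int64(139), np.int64(24), np.int64(21)), (252, np.int64(138), np.int64(26), np.int64(22)), (253, np.int64(130), np.int64(24), np.int64(21)), (254, np.int64(111), np.int64(18), np.int64(14)), (255, np.int64(90), np.int64(16), np.int64(13)), (256, np.int64(82), np.int64(11), np.int64(8)), (257, np.int64(88), np.int64(16), np.int64(14)), (258, np.int64(90), np.int64(13), np.int64(10)), (259, np.int64(90), np.int64(12), np.int64(11)), (260, np.int64(87), np.int64(15), np.int64(12)), (261, np.int64(83), np.int64(14), np.int64(10))]
vial front bottom [332.52 248.87] rim front [331.5  253.11] pocket front [331.98 251.44]
```

The side view hints that the vial is slightly too far back, while the earlier top view said it was centred. I'm taking a 2 mm compromise in +y and then creeping down while watching the force.

Call:
step_arm:
  increments: [0,0,-0.2,0,0,0,0,0,0,0,0,0,0.3,0,0,0,0,0,0.3,0,0,0,0,0,0,0,0,0,0,0]

```text
time: 34.33
position: [0.4341, 0.07, 0.1027]
tool_rot: [1.209, 1.209, -1.21]
ft_force: [-0.8, 0.1, -0.9]
grip_width: 0.285
```

Call:
step_arm:
  increments: [0.2,0,0,0,0,0,0,0,0,0,0,0]

```text
time: 34.58
position: [0.4343, 0.0701, 0.1009]
tool_rot: [1.209, 1.209, -1.209]
ft_force: [0.1, -0.4, -0.4]
grip_width: 0.284
```

No force 3 mm below the rim level, so it has entered. Continuing down.

Call:
step_arm:
  increments: [0.3,0.05,0,0,0,0,0.3,0,0,0,0,0,0.2,0,0,0,0,0,0,0,0,0,0,0]

```text
time: 35.08
position: [0.4347, 0.0701, 0.0928]
tool_rot: [1.209, 1.209, -1.21]
ft_force: [0.2, 0.4, -0.1]
grip_width: 0.278
```

Call:
step_arm:
  increments: [0.15,0,0,0,0,0,0,0,0,0,0,0]

```text
time: 35.33
position: [0.4349, 0.0701, 0.0915]
tool_rot: [1.209, 1.209, -1.209]
ft_force: [-0.3, 0.9, -0.3]
grip_width: 0.279
```

Call:
step_arm:
  increments: [0.1,0,0,0,0,0,0,0,0,0,0,0]

```text
time: 35.58
position: [0.4349, 0.0702, 0.0905]
tool_rot: [1.209, 1.209, -1.209]
ft_force: [0.4, -0.0, -0.7]
grip_width: 0.285
```

Call:
step_arm:
  increments: [0.1,0,0,0,0,0,0,0,0,0,0,0]

```text
time: 35.83
position: [0.4351, 0.0702, 0.09]
tool_rot: [1.21, 1.209, -1.209]
ft_force: [-0.7, -0.5, 4.3]
grip_width: 0.281
```

Contact at exactly the expected height (0.090). Releasing and retreating straight up.

Call:
step_arm:
  increments: [0,0,0,0,0,0,0,0,0,0,0,0,0,0,0,0,0,0,0,0,0,0,0,0,-2,0,0,0,0,0,-4,0,0,0,0,0,-4,0,0,0,0,0,-2,0,0,0,0,0,0,0,0,0,0,0]
  fingers: 100

```text
time: 36.95
position: [0.436, 0.0705, 0.2108]
tool_rot: [1.212, 1.208, -1.206]
ft_force: [0.4, 0.3, 0.0]
grip_width: 0.995
```

Run:
```python
from plan import *
b=ctrl.get_image("side")
cv2.imwrite("pics/g13.png",cv2.resize(b[170:290,270:390][:,:,::-1],None,fx=4,fy=4,interpolation=cv2.INTER_CUBIC))
print([proj("side",[.435,.069,z])-[270,170] for z in(.051,.141)])
plan([(.4415,.2798,.20),(.4415,.2798,.022)])
```

```text
[array([63.1744, 82.3655]), array([63.1179, 50.9223])]
t 37.0 pos [0.4351 0.0702 0.2095] grip 0.9984808189617684 F [ 0.2283 -0.2197 -1.7581]
[0.4415 0.2798 0.2   ] cm [  0.96   0.64 -20.96]
[0.4415 0.2798 0.022 ] cm [17.8  -0.01  0.01]
```

View pics/g13.png

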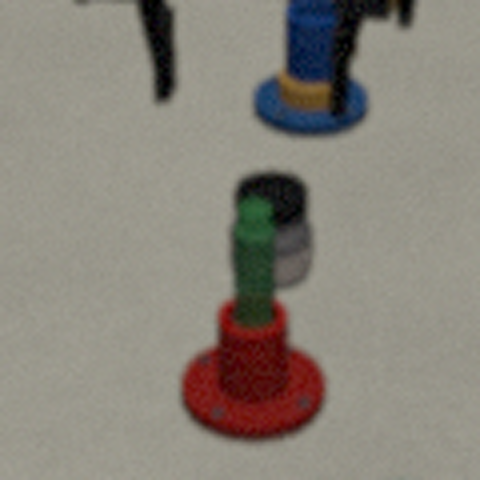

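The green vial (255,265) stands upright in the red cup and its top matches the prediction. The amber vial is last.

Call:
step_arm:
  increments: [0,0.1,-3.5,0,0,0,0,0.1,-4,0,0,0,0,0.1,-4,0,0,0,0,0.1,-4,0,0,0,0,0.1,-3,0,0,0,0,0.1,-1.7,0,0,0,0,0,-0.7,0,0,0,0,0,0,0,0,0,0,0,0,0,0,0]

```text
time: 38.12
position: [0.4413, 0.2779, 0.2096]
tool_rot: [1.211, 1.208, -1.211]
ft_force: [-0.4, 0.0, 0.7]
grip_width: 1.001
```

Run:
```python
from plan import *
plan([(.4415,.2798,.022)])
t=np.mean([ctrl.get_image("top").astype(np.float32) for _ in range(4)],0).astype(np.uint8)
cv2.imwrite("pics/top2.png",cv2.resize(np.hstack([t[235:285,290:340],t[235:285,405:455]])[:,:,::-1],None,fx=8,fy=8,interpolation=cv2.INTER_CUBIC))
```

```text
t 38.125 pos [0.4413 0.2779 0.2096] grip 1.0013076794099036 F [-0.356   0.0299  0.6864]
[0.4415 0.2798 0.022 ] cm [18.76  0.02 -0.19]
```

View pics/top2.png

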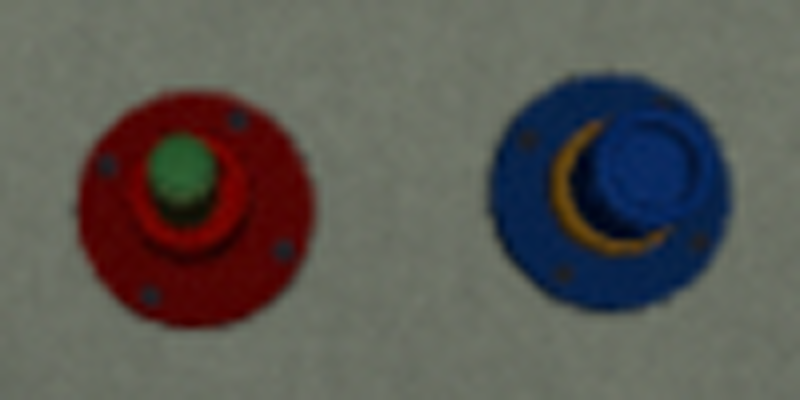

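Top crop: the red stack is centred, and the blue cup rim is at about (654,164) on the flange at (612,193).

Run:
```python
from h import *
print(ray("top",436.4,255.06,.085),ray("top",431.06,258.7,.011))
```

```text
[ 0.45081563 -0.28341912  0.085     ] [ 0.45020119 -0.28284425  0.011     ]
```

Call:
step_arm:
  increments: [4,0,-0.2,0,0,0,5,0,0,0,0,0,5,0,0,0,0,0,2.7,0,0,0,0,0,1.5,0,0,0,0,0,0.5,0,0,0,0,0,0,0,0,0,0,0]

```text
time: 39.2
position: [0.4415, 0.2815, 0.0233]
tool_rot: [1.21, 1.209, -1.208]
ft_force: [-0.1, -0.0, 0.1]
grip_width: 1.003
```

Run:
```python
from plan import *
b=ctrl.get_image("side")[260:360,260:360]
cv2.imwrite("pics/g14.png",cv2.resize(b[:,:,::-1],None,fx=5,fy=5,interpolation=cv2.INTER_CUBIC))
plan([(.4415,.2798,.022)])
```

```text
t 39.25 pos [0.4417 0.2818 0.0236] grip 0.9990187023921528 F [-1.0298  0.5148 -0.3005]
[0.4415 0.2798 0.022 ] cm [ 0.16 -0.02  0.2 ]
```

View pics/g14.png

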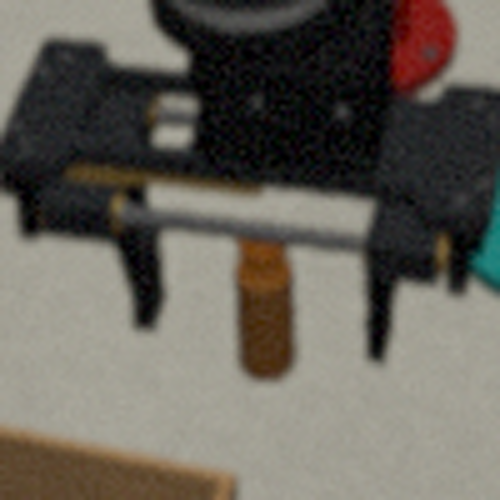

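The amber vial (265,305) stands midway between the fingers, so I'm closing.

Call:
step_arm:
  increments: [0.1,0,0.15,0,0,0,0,0,0,0,0,0]

```text
time: 39.5
position: [0.4412, 0.2798, 0.0222]
tool_rot: [1.21, 1.209, -1.208]
ft_force: [0.3, -0.2, -0.2]
grip_width: 1.0
```

Call:
step_arm:
  increments: [0,0,0,0,0,0,0,0,0,0,0,0,0,0,0,0,0,0,0,0,0,0,0,0,0,0,0,0,0,0,0,0,0,0,0,0,0,0,0,0,0,0,0,0,0,0,0,0]
  fingers: 0
  force: 15

```text
time: 40.5
position: [0.441, 0.2797, 0.0216]
tool_rot: [1.209, 1.209, -1.209]
ft_force: [0.8, 0.7, -0.2]
grip_width: 0.282
```

Run:
```python
from plan import *
plan([(.4415,.2798,.24),(.4510,-.2825,.24),(.4510,-.2825,.093)])
```

```text
t 40.5 pos [0.441  0.2797 0.0216] grip 0.28225685251114974 F [ 0.8094  0.7276 -0.1624]
[0.4415 0.2798 0.24  ] cm [-21.84   0.06  -0.02]
[ 0.451  -0.2825  0.24  ] cm [-0.    0.95 56.23]
[ 0.451  -0.2825  0.093 ] cm [14.7 -0.   0. ]
```

Call:
step_arm:
  increments: [-2,0,0,0,0,0,-4,0,0,0,0,0,-5,0,0,0,0,0,-5,0,0,0,0,0,-4,0,0,0,0,0,-1.8,0.8,2,0,0,0,0,1,4,0,0,0,0,1,4,0,0,0,0,1,4,0,0,0,0,1,4,0,0,0,0,0.7,4,0,0,0,0,0,4,0,0,0]

```text
time: 42.0
position: [0.4953, 0.0162, 0.2382]
tool_rot: [1.209, 1.209, -1.213]
ft_force: [0.2, -1.0, -0.7]
grip_width: 0.28
```

Call:
step_arm:
  increments: [0,0,4,0,0,0,0,0,4,0,0,0,0,-0.5,4,0,0,0,0,-1,4,0,0,0,0,-1,4,0,0,0,0,-1,4,0,0,0,0,-1,3,0,0,0,0,0,2.2,0,0,0,0,0,1,0,0,0,0,0,0,0,0,0,0,0,0,0,0,0]

```text
time: 43.38
position: [0.4502, -0.2823, 0.2389]
tool_rot: [1.209, 1.21, -1.21]
ft_force: [-0.3, -0.3, -0.4]
grip_width: 0.281
```

Run:
```python
from plan import *
b=ctrl.get_image("side")
cv2.imwrite("pics/g15.png",cv2.resize(b[80:230,280:430][:,:,::-1],None,fx=4,fy=4,interpolation=cv2.INTER_CUBIC))
plan([(.4510,-.2825,.24),(.4510,-.2825,.093)])
```

```text
t 43.425 pos [ 0.4505 -0.282   0.2391] grip 0.27956668841545596 F [-0.164   0.3093 -1.4669]
[ 0.451  -0.2825  0.24  ] cm [-0.09  0.05  0.05]
[ 0.451  -0.2825  0.093 ] cm [14.7   0.01  0.01]
```

View pics/g15.png

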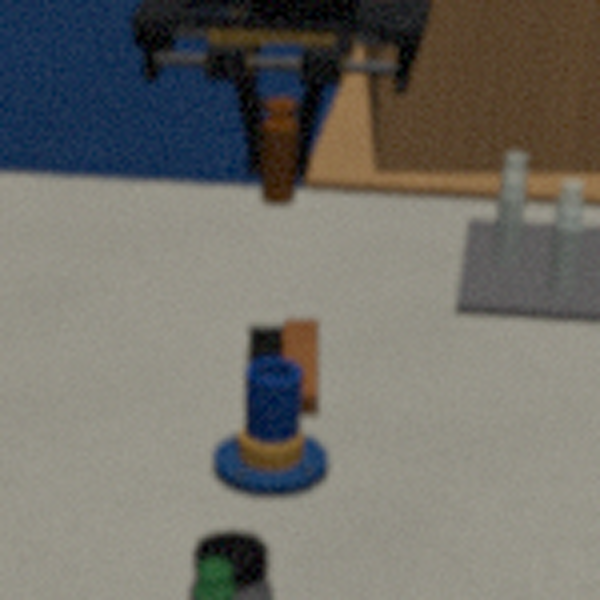

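The amber vial (280,150) is upright above the blue cup (273,400). I'm lowering it.

Call:
step_arm:
  increments: [3,0.05,0.05,0,0,0,4,0,0,0,0,0,3,0,0,0,0,0,1.6,0,0,0,0,0,1,0,0,0,0,0,0,0,0,0,0,0,0,0,0,0,0,0]

```text
time: 44.3
position: [0.4521, -0.2832, 0.1145]
tool_rot: [1.21, 1.208, -1.208]
ft_force: [0.5, -0.8, -0.2]
grip_width: 0.285
```

Run:
```python
from plan import *
b=ctrl.get_image("side");S=10
im=cv2.resize(b[140:190,328:368],None,fx=S,fy=S,interpolation=cv2.INTER_CUBIC)[:,:,::-1].copy()
cv2.imwrite("pics/g16.png",im)
plan([(.4510,-.2825,.0926)])
```

```text
t 44.35 pos [ 0.4521 -0.2832  0.1145] grip 0.2834268326591448 F [0.32   0.3778 0.0005]
[ 0.451  -0.2825  0.0926] cm [ 2.19 -0.12 -0.07]
```

View pics/g16.png

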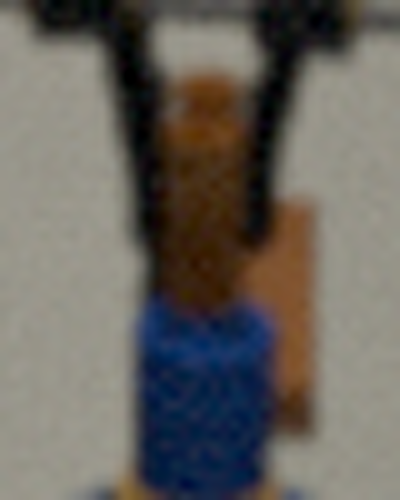

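Call:
step_arm:
  increments: [0,-0.1,-0.1,0,0,0,0.4,0,0,0,0,0,0.4,0,0,0,0,0,0,0,0,0,0,0]

```text
time: 44.85
position: [0.4501, -0.2817, 0.1051]
tool_rot: [1.209, 1.21, -1.21]
ft_force: [0.6, -0.2, -0.2]
grip_width: 0.281
```

Call:
step_arm:
  increments: [0.3,0,0,0,0,0,0,0,0,0,0,0]

```text
time: 45.1
position: [0.4503, -0.2818, 0.1023]
tool_rot: [1.209, 1.21, -1.21]
ft_force: [-0.5, 0.7, -0.6]
grip_width: 0.279
```

It's inside the pocket with no force, so I'm continuing.

Call:
step_arm:
  increments: [0.3,0.05,0.05,0,0,0,0.3,0,0,0,0,0,0.2,0,0,0,0,0,0,0,0,0,0,0]

```text
time: 45.6
position: [0.4508, -0.2823, 0.0943]
tool_rot: [1.209, 1.21, -1.209]
ft_force: [0.5, -0.1, 0.1]
grip_width: 0.281
```

Call:
step_arm:
  increments: [0.12,0,0,0,0,0,0,0,0,0,0,0]

```text
time: 45.85
position: [0.4509, -0.2823, 0.0933]
tool_rot: [1.209, 1.209, -1.209]
ft_force: [-0.2, 0.4, 1.3]
grip_width: 0.282
```

Call:
step_arm:
  increments: [0.08,0,0,0,0,0,0,0,0,0,0,0]

```text
time: 46.1
position: [0.451, -0.2824, 0.0926]
tool_rot: [1.209, 1.209, -1.209]
ft_force: [-0.1, 0.5, 0.3]
grip_width: 0.283
```

Call:
step_arm:
  increments: [0,0,0,0,0,0,0,0,0,0,0,0,0,0,0,0,0,0,0,0,0,0,0,0,-2,0,0,0,0,0,-4,0,0,0,0,0,-4,0,0,0,0,0,-3,0,0,0,0,0,0,0,0,0,0,0]
  fingers: 100

```text
time: 47.22
position: [0.4524, -0.2836, 0.2259]
tool_rot: [1.212, 1.204, -1.205]
ft_force: [0.5, 1.1, -0.3]
grip_width: 0.995
```

Call:
step_arm:
  increments: [0,4,0,0,0,0,0,4,0,0,0,0,0,4,0,0,0,0,0,4,0,0,0,0,0,2,0,0,0,0,0,0,0,0,0,0]

```text
time: 47.98
position: [0.6315, -0.2818, 0.2211]
tool_rot: [1.207, 1.211, -1.21]
ft_force: [-1.2, 0.2, 1.0]
grip_width: 1.0
```

Run:
```python
from plan import *
b=ctrl.get_image("side");t=ctrl.get_image("top")
cv2.imwrite("pics/end_side.png",b[:,:,::-1]);cv2.imwrite("pics/end_top.png",t[:,:,::-1])
cv2.imwrite("pics/end.png",cv2.resize(np.hstack([b[120:220,290:390],b[190:290,280:380]])[:,:,::-1],None,fx=4,fy=4,interpolation=cv2.INTER_CUBIC))
for n,x,y,z0,z1 in(("amber",.4508,-.2823,.071,.141),("green",.435,.069,.051,.141)):
    print(n,proj("side",[x,y,z0]),proj("side",[x,y,z1]))
plan([])
```

```text
amber [348.1186 176.2703] [348.5556 154.7108]
green [333.1744 252.3655] [333.1179 220.9223]
t 48.075 pos [ 0.6297 -0.2829  0.2222] grip 1.0024046008971843 F [-0.5727  0.0951  0.028 ]
```

View pics/end.png

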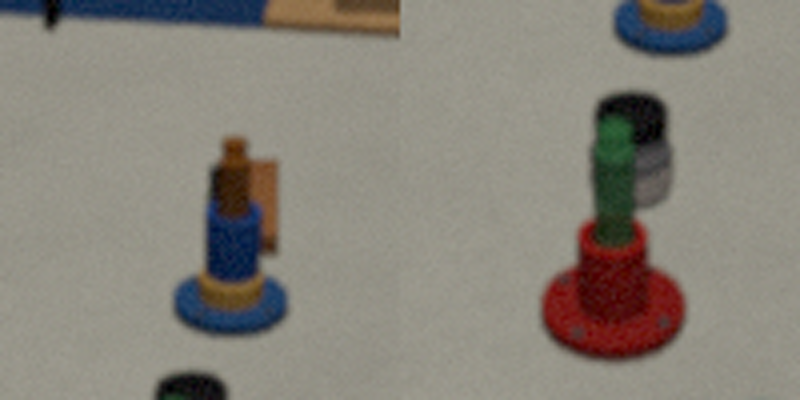

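View pics/end_top.png

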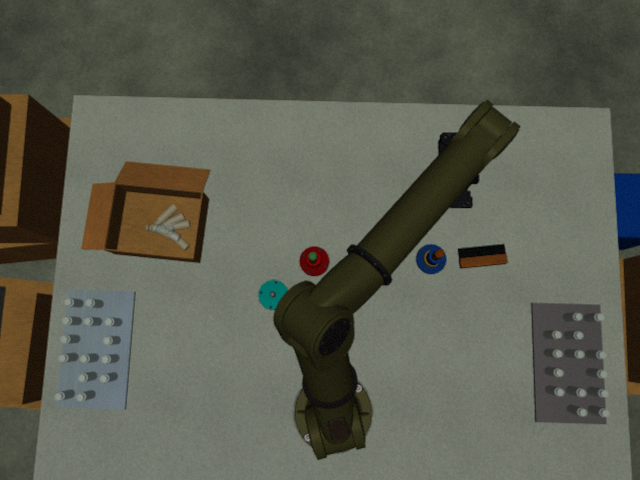

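In the final pictures both stacks are complete and upright. The amber top is at (348.8,155.5) against 154.7 predicted, and the green top at (333.7,220.5) against 220.9. The squeegee and carton are where they were in the top view; the jar is hidden by the arm there, but the side view shows it undisturbed. Handing in.

Run:
```python
from bench import ctrl
print(ctrl.close_job())
```

```text
the job is handed in; nothing more can be done
None
```

The job is handed in at about 48 s of the 102 s allowed. The blue spindle holds the brass ring, then the blue cup, then the amber vial. The red spindle holds the red cup with no spacer, then the green vial.

**Final checks:** the last pictures show both stacks upright and let go, with the gripper well clear. Both vial tops are within about 1 px of where a fully seated vial should show. The ring, both cups and the green vial met resistance (about 3–5 N) at their expected seated heights. For the amber vial that touch was faint (1.3 N, then 0.3 N), so I rely on its height and the picture. The highest force I read on any move was under 5 N.

**Disagreement:** before the green vial went in, the two cameras differed by about 5 mm on where the red cup was in y. I took a position in between, and the vial went in without touching the rim.

**Bystanders:** the carton and squeegee look unmoved in the top view. The arm hid the ink jar there, but the side view shows it standing where it was. I never moved to the turquoise look-alike.

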